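# Move the serving board to the other fold-down hook and fold the empty one away

## Robot

A 6-joint arm with a two-finger parallel gripper is mounted at the origin on the work surface. World frame = base frame: x ahead of the robot, y to its left, z up, the work surface at z = 0. Lengths are in m, angles in degrees, forces in N, time in s.
With the tool pointing down it reaches from about 0.375 to 0.9 m from the base axis. Payload 3.1 kg.
Tool frame: the origin (TCP) lies at the very end of the fingers, on their centre line; the grasp point (between the pads) lies 19 mm behind it; z points along the fingers, x is the direction in which the jaws open and shut, and the axes are right-handed (so a half turn about z gives the same grasp; the last joint's range is limited). The gripper opens to 87 mm and grips with 3 to 60 N. Pads are 19 mm wide; open, the fingers measure 117 mm over their backs; the gripper's body (75 mm by 190 mm) begins 51 mm behind the grasp point.
Start: joints at [-77.321, 30.224, 82.088, -0, 67.689, -10.227], TCP at [0.243, -0.576, 0.2] pointing down, gripper open.
Joint ranges: [-176.69, 176.69], [-43.24, 126.21], [12.49, 139.97], [-82, 262], [0, 151.66], [-163.58, 163.58]. Speed limits (degrees/s): [159.86, 159.86, 180, 180, 180, 180].

## Interface

Orientations are given as a 3x3 rotation matrix whose columns are the frame's x, y, z axes.
In Python, from rig import bot gives the robot as it stands.
- The arm moves only by the tool arm_command, never from a script. Its argument "plan" is a list of rows, each an object of numbers: "claw": the opening, from 0 (shut) to 1 (fully open); "dx", "dy", "dz": the shift along the tool's x, y, z in cm; "twist": the turn about the tool's z in degrees. A call has 1 to 8 rows; each row is the pose to reach, as a shift and turn from the pose measured when the call began, along the tool's axes at that moment; what a row does not reach only later rows make up. A row lasts 1/12 s, in which the tool goes at most 41.7 mm and 7.16 degrees, less where a joint would pass 70% of its speed; a pose out of reach is approached as far as the arm can. A call with a gripper value outside its range is refused whole. The fingers move at their own pace and stop on an object; the grip force is fixed at half the most. Time passes only in rows, so rows that repeat a pose let the fingers close. It gives the time, the measured TCP pose, the force and the opening at its end, in the units of the state.
- bot.read_state(): the state, without advancing time (a new reading comes with each control period).
- bot.capture(name): name is "scene" or "side" or "wrist"; returns the picture (480x640x3 uint8, red, green, blue); there is no depth.
- bot.calibration(name): a dict with "intrinsics" (3x3 intrinsics, pixels), "rvec" (rotation vector, rad) and "tvec" (3), from world to camera coordinates, as OpenCV has them; the wrist camera has in their place "T_tool_cam" (4x4, takes a point from camera to tool coordinates, whose origin is the TCP and whose axes are the tool frame's). Camera axes: x right, y down, z forward; pixel columns grow to the right and rows downward; lengths in m; the calibration is good to about 2 mm. A picture is of the moment at which its call begins: read the wrist's pose just before it. calibration takes no time and is no camera call.
- bot.hand_in(): hands the job in, once; it reports no verdict.
The state is a dict: "time_s": time; "joint_positions": joint angles; "qvel": joint speeds; "tau": joint torques, N m; "position": TCP position; "tcp_rot": TCP orientation; "force": force on the tool from outside, world axes, zero at the start; "moment": the same for the moment, N m; "opening": opening from 0.0 (shut) to 1.0 (fully open).
Only numpy, scipy, OpenCV 4.12 (cv2) and the standard library are available. Lean on these libraries where they do the work, as an engineer would, in place of code of your own. Each camera call takes 0.05 s, during which the arm holds its last target.

## Task

The serving board hangs on one of the two fold-down hooks on the side of the steel display case and has to go to the other one. Fold the free hook down until it meets its stop, hang the board on it by its slot, gently and without dropping it or putting it down on the way, then fold the emptied hook up until it is fully flat at its stop. The hinges are stiff, so feel for the stops and do not strain the hooks against them; leave the jars and the tasting tray where they are.

Things in the scene. Friction and masses are not known exactly. Their poses are not given: they have to be found in the camera images.
- case: plain aluminium counter-top display case, 330 (x) x 210 (y) x 235 mm high, fixed. Origin: at table height at the middle of the foot of its hook side; that side looks to the case's +y, the case itself fills y from -210 mm to 0.
- hook_a: steel fold-down hook on the case's side, carries the board first. Origin: on the side, level with the hinge pin; axes as the case (x along the side, y out, z up). Pin along x at y = 22, z = 0 mm. Arm: bar 14 mm wide (x), 8 thick, 60 long from the pin. The back plate reaches up to z = 26, out to y = 7, two ears beside the pin to y = 28. The last 7 mm of the arm carry a lip 10 mm high, as wide as the arm: it points up when the arm is down, to the case when folded.
- hook_b: the free hook, same model and same axes as hook_a, 130 to 156 mm from it along the side, to the left or to the right. Both hooks are screwed on over soft pads and each stands up to 0.12 rad (pin up to 4 mm) out of true (hinge angles count from its own stops), so with an arm at its stop its end may be 9 mm off the place the case's axes give: the stop must be felt.
- hook_a_arm (a joint): hinge of hook_a's arm, rad: 0 = folded up flat (upright along the case), pi/2 = right down (level); firm stops at both, with about 0.01 rad of give at 14 N on the arm's end. As it opens the arm goes from up (+z) over to out (+y). Stiff: 0.2 N m of friction holds it at any angle (4 N at 50 mm from the pin, plus what turning in a grip adds). Starts fully down.
- hook_b_arm (a joint): the same for hook_b's arm; starts folded or nearly, 0.02 to 0.25. Pushed with 8 to 12 N near its end an arm goes fully home against either stop and stays there; leaning on it with 15 N or more at the stop strains the hinge.
- board: wooden serving board, 110 mm wide (x), 12 thick (y), 188 tall (z), 0.12 to 0.24 kg. Origin: centre of its lower edge. A slot 28 wide and 30 high goes through it from z = 116 to 146 mm, mid-width; the solid bar above, 42 high, can be gripped. At the start hook_a's arm passes through the slot and the board hangs square to it, its faces to and from the case, about 52 mm out.
- board_slot (a point): middle of the slot's upper edge, which rests on the arm (146 mm above the board's origin, mid thickness); axes as the board. To go on or off, the slot passes over the lip: arm and lip together are 18 mm high in a slot of 30 mm.
- jar_1: squat jar with white lid, 68 mm across, 52 mm high, on top of the case, towards its far edge. Origin: centre of its underside. Leave it alone.
- jar_2: another such jar on top of the case. Origin: centre of its underside. Leave it alone.
- jar_3: another such jar, on the table in front of the hooks. Origin: centre of its underside. Leave it alone.
- jar_4: another such jar, on the table. Origin: centre of its underside. Leave it alone.
- tray: white tasting tray 230 x 300 x 30 mm with paper cups and sticks up to 80 mm high. Origin: centre of its underside. Leave it alone.
Mind the look-alikes: they are no part of the job. What is shaped like the board but red is not meant.

How it is judged:
By the outcome, as a careful person would: the job done as asked, in the order asked, and still so for the second after the job is handed in, with the robot touching nothing.
It also fails if it takes over 72 s, if anything falls off the work surface, if the arm or the gripper's body presses on something with over 40 N, if the wrist force passes 120 N, or if a joint passes its speed limit or range.

## Working session

There is one attempt and no reset: what is moved stays moved. The work goes in short steps, Python scripts to look and compute and a tool call to move; the robot and the scene stay as the last step left them, time stands still between calls to the robot, and variables do not carry over. Pictures are saved under pics/ and viewed, and the job is handed in when it is done.

Besides the shell and the picture viewer there is one more tool, called after ">>>" as a command line: name --argument value ..., lists and objects as JSON in quotes. arm_command: Moves the arm, as the interface text tells. Its arguments: {"type":"object","properties":{"plan":{"type":"array"}},"required":["plan"]}

```bash
mkdir -p pics; ls; python3 - <<'E'
from rig import bot
import cv2
s=bot.read_state(); print(s)
for n in ["scene","side","wrist"]:
    im=bot.capture(n); cv2.imwrite(f"pics/{n}0.png",im[:,:,::-1]); print(n,bot.calibration(n))
E
```

```text
pics
{'time_s': 0.0, 'joint_positions': array([-7.73192709e+01,  3.02761003e+01,  8.21573847e+01,  1.41863626e-03,
        6.76882624e+01, -1.02269948e+01]), 'qvel': array([-0.01089049,  0.03460815, -0.03340089, -0.04714323,  0.00083088,
       -0.01306214]), 'tau': array([-1.52568089e-03, -4.40053153e+01, -1.76590097e+01,  6.32384210e-02,
        5.82497742e-02, -1.57181080e-04]), 'position': array([ 0.24314301, -0.57491783,  0.19899687]), 'tcp_rot': array([[ 3.89238986e-01, -9.21136697e-01, -4.44104726e-04],
       [-9.21134440e-01, -3.89239034e-01,  2.07809063e-03],
       [-2.08706843e-03, -3.99793731e-04, -9.99997742e-01]]), 'force': array([-0.53946009, -0.58725491,  0.25696205]), 'moment': array([ 0.0374399 , -0.05289221, -0.00148289]), 'opening': 1.0005133040761611}
scene {'intrinsics': array([[558.27774416,   0.        , 309.94880159],
       [  0.        , 558.27774416, 235.43804128],
       [  0.        ,   0.        ,   1.        ]]), 'rvec': array([ 1.41400467,  1.99377899, -0.94119407]), 'tvec': array([ 0.05098171, -0.22656457,  1.75227294])}
side {'intrinsics': array([[462.78405751,   0.        , 321.51761354],
       [  0.        , 462.78405751, 241.49299305],
       [  0.        ,   0.        ,   1.        ]]), 'rvec': array([ 0.87899862, -2.26580178,  1.31151486]), 'tvec': array([0.47813504, 0.2684619 , 0.83615015])}
wrist {'intrinsics': array([[409.19088409,   0.        , 316.29390038],
       [  0.        , 409.19088409, 241.67733868],
       [  0.        ,   0.        ,   1.        ]]), 'T_tool_cam': array([[ 9.99999366e-01,  1.06341089e-03,  3.70431589e-04,
         8.19142401e-04],
       [-1.12550172e-03,  9.54423151e-01,  2.98454657e-01,
        -8.21810823e-02],
       [-3.61685522e-05, -2.98454885e-01,  9.54423743e-01,
        -1.84373111e-01],
       [ 0.00000000e+00,  0.00000000e+00,  0.00000000e+00,
         1.00000000e+00]])}
```

View pics/scene0.png

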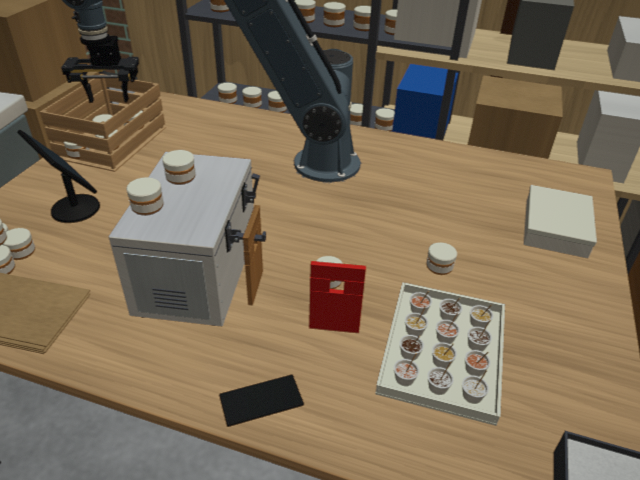

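View pics/side0.png

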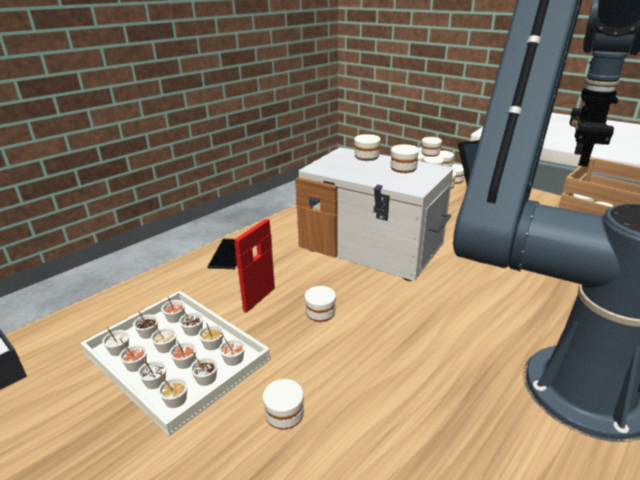

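View pics/wrist0.png

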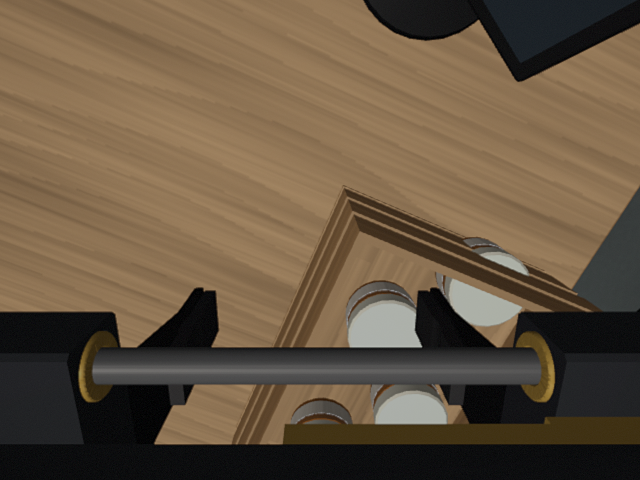

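The scene shows the case (top about (115–250, 155–250)), the board on the nearer hook at about (255,240), the free hook at about (250,187), a red look-alike at (337,298), and jar 3 just behind it. I'll zoom in next.

```bash
python3 - <<'E'
import cv2
a=cv2.imread("pics/scene0.png")[140:330,100:300]; cv2.imwrite("pics/sz.png",cv2.resize(a,None,fx=3.1,fy=3.1,interpolation=cv2.INTER_CUBIC))
a=cv2.imread("pics/side0.png")[130:290,285:465]; cv2.imwrite("pics/dz.png",cv2.resize(a,None,fx=3.7,fy=3.7,interpolation=cv2.INTER_CUBIC))
E
```

```text
(no output)
```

View pics/sz.png

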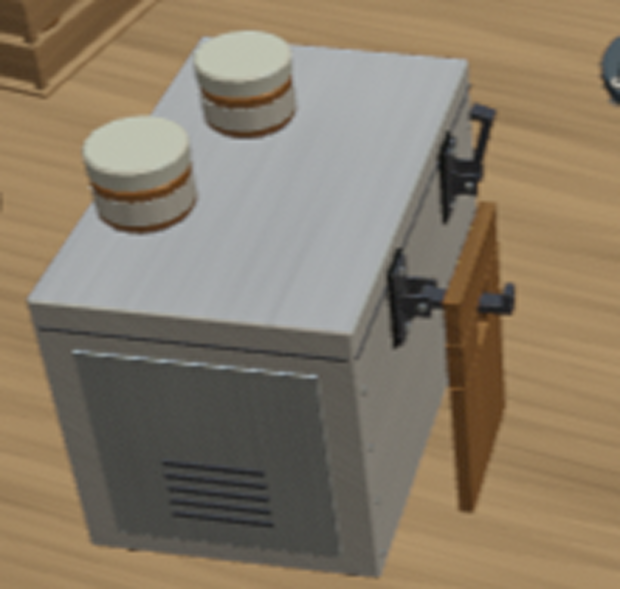

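View pics/dz.png

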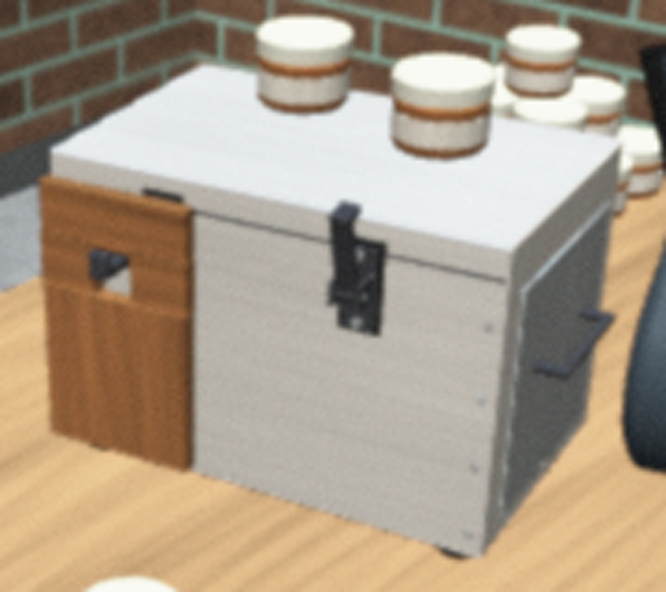

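```bash
cat > h.py <<'E'
import numpy as np, cv2
from scipy.optimize import least_squares
from rig import bot
def proj(name,P):
    c=bot.calibration(name); p,_=cv2.projectPoints(np.array(P,float).reshape(-1,1,3),c["rvec"],c["tvec"],c["intrinsics"],None); return p.reshape(-1,2)
def tri(ps,pd):
    Ps=[];
    for n in("scene","side"):
        c=bot.calibration(n);Ps.append(c["intrinsics"]@np.c_[cv2.Rodrigues(c["rvec"])[0],c["tvec"]])
    X=cv2.triangulatePoints(Ps[0],Ps[1],np.array(ps,float).reshape(2,1),np.array(pd,float).reshape(2,1)).ravel();return X[:3]/X[3]
S=lambda u,v:(100+u/3.1-.3,140+v/3.1-.3)
D=lambda u,v:(285+u/3.7-.3,130+v/3.7-.3)
def wc(p,q):  # case->world
    x,y,a=p[:3];c,s=np.cos(a),np.sin(a);q=np.atleast_2d(q)
    return np.c_[x+c*q[:,0]-s*q[:,1],y+s*q[:,0]+c*q[:,1],q[:,2]]
E
cat > fit.py <<'E'
from h import *
h=.165
obs=[("scene",(h,0,.235),S(352,336)),("scene",(-h,0,.235),S(468,60)),("scene",(h,-.21,.235),S(32,303)),
("side",(-h,0,.235),D(513,250)),("side",(h,0,.235),D(52,152)),("side",(h,-.21,.235),D(200,65)),("side",(-h,-.21,.235),D(620,150)),("scene",(h,0,0),S(380,577)),("side",(-h,0,0),D(485,555))]
def res(p): return np.concatenate([proj(n,wc(p,q))[0]-o for n,q,o in obs])
best=None
for a in np.arange(-3,3.2,.5):
    r=least_squares(res,[.4,-.3,a],loss='soft_l1')
    if best is None or r.cost<best.cost: best=r
print(best.x,best.cost);print(res(best.x).reshape(-1,2).round(1))
C=best.x
inv=lambda X:(np.array([[np.cos(C[2]),np.sin(C[2])],[-np.sin(C[2]),np.cos(C[2])]])@(X[:2]-C[:2])*1000).round(1).tolist()+[round(X[2]*1000,1)]
for n,a,b in [("b lip top",S(485,110),D(347,208)),("board top nearR",S(493,205),D(190,209)),("board botR",S(500,407),D(190,470)),("a lip top",S(509,288),D(100,255)),
 ("board top left",S(448,300),D(42,178)),("board bot left",S(465,511),D(52,433))]:
    X=tri(a,b);print(n,X.round(4),inv(X), (proj("scene",X)-a).round(1),(proj("side",X)-b).round(1))
E
python3 fit.py
```

```text
Traceback (most recent call last):
  File "fit.py", line 8, in <module>
    r=least_squares(res,[.4,-.3,a],loss='soft_l1')
  File "fit.py", line 5, in res
    def res(p): return np.concatenate([proj(n,wc(p,q))[0]-o for n,q,o in obs])
                                       ~~~~^^^^^^^^^^^
  File "h.py", line 5, in proj
    c=bot.calibration(name); p,_=cv2.projectPoints(np.array(P,float).reshape(-1,1,3),c["rvec"],c["tvec"],c["intrinsics"],None); return p.reshape(-1,2)
ValueError: time passes only in moves, steps and waits
```

```bash
sed -i 's/^def proj/_K={n:bot.calibration(n) for n in ("scene","side","wrist")}\ndef proj/; s/bot.calibration(name)/_K[name]/; s/c=bot.calibration(n);Ps/c=_K[n];Ps/' h.py; python3 fit.py
```

```text
[ 0.57099466 -0.03587499  0.20302878] 17.631420467443824
[[ 0.2 -2. ]
 [-1.  -1.6]
 [-2.6 -1.5]
 [ 0.1  0.4]
 [-1.3  0.1]
 [-0.2  0.3]
 [ 0.8 -2.5]
 [ 1.   3.5]
 [-1.6  6.6]]
b lip top [ 0.4954 -0.0164  0.2519] [-70.1, 34.3, np.float64(251.9)] [[-0.6 -1.1]] [[-1.1  1.5]]
board top nearR [0.5835 0.0259 0.2395] [24.7, 58.0, np.float64(239.5)] [[-0.9 -1.5]] [[-1.5  1.8]]
board botR [0.5832 0.0239 0.0533] [24.0, 56.1, np.float64(53.3)] [[-0.6 -0.8]] [[-0.9  0.9]]
a lip top [0.6291 0.0563 0.2082] [75.5, 78.6, np.float64(208.2)] [[-0.4 -0.6]] [[-0.6  0.7]]
board top left [0.6914 0.0429 0.2404] [133.8, 52.9, np.float64(240.4)] [[-0.1 -0.2]] [[-0.2  0.2]]
board bot left [0.6904 0.044  0.0519] [133.0, 54.2, np.float64(51.9)] [[0. 0.]] [[ 0. -0.]]
```

```bash
sed -i 's/,("scene",(h,0,0),S(380,577)),("side",(-h,0,0),D(485,555))//' fit.py; cat >> fit.py <<'E'
import json; json.dump(C.tolist(),open("C.json","w"))
R=lambda p,n,z:None
def plane(name,uv,z):
    c=_K[name] if False else __import__("h")._K[name]; Rm=cv2.Rodrigues(c["rvec"])[0]; o=-Rm.T@c["tvec"]; d=Rm.T@np.linalg.inv(c["intrinsics"])@np.array([uv[0],uv[1],1]); return o+d*(z-o[2])/d[2]
for n,cam,uv,z in [("jar top left lid","scene",S(138,140),.287),("jar top right lid","scene",S(244,52),.287),("jar tl side","side",D(305,28),.287),("jar tr side","side",D(444,68),.287),
 ("jar3 side","side",(320,295),.052),("jar4 side","side",(284,392),.052),("tray corner","side",(180,295),.03)]:
    X=plane(cam,uv,z);print(n,X.round(3),inv(X))
for n,a,b in [("red tl",(310,262),(237,236)),("red tr",(366,265),(271,221)),("red bl",(310,327),(241,308)),("red br",(362,332),(272,291))]:
    X=tri(a,b);print(n,X.round(3),inv(X),(proj("scene",X)-a).round(1))
s=bot.read_state();print("tool",inv(s["position"]))
E
python3 fit.py
```

```text
[ 0.57192723 -0.03389264  0.19849072] 7.0632902803633995
[[ 0.5 -1.5]
 [-0.1 -1.2]
 [-2.2 -1.4]
 [-0.9  0.7]
 [-2.   0.1]
 [-0.4  0.4]
 [ 0.4 -2.2]]
b lip top [ 0.4954 -0.0164  0.2519] [-71.6, 32.2, np.float64(251.9)] [[-0.6 -1.1]] [[-1.1  1.5]]
board top nearR [0.5835 0.0259 0.2395] [23.1, 56.3, np.float64(239.5)] [[-0.9 -1.5]] [[-1.5  1.8]]
board botR [0.5832 0.0239 0.0533] [22.4, 54.4, np.float64(53.3)] [[-0.6 -0.8]] [[-0.9  0.9]]
a lip top [0.6291 0.0563 0.2082] [73.8, 77.2, np.float64(208.2)] [[-0.4 -0.6]] [[-0.6  0.7]]
board top left [0.6914 0.0429 0.2404] [132.3, 51.7, np.float64(240.4)] [[-0.1 -0.2]] [[-0.2  0.2]]
board bot left [0.6904 0.044  0.0519] [131.5, 53.0, np.float64(51.9)] [[0. 0.]] [[ 0. -0.]]
jar top left lid [ 0.661 -0.188  0.287] [57.1, -168.2, np.float64(287.0)]
jar top right lid [ 0.539 -0.178  0.287] [-60.9, -135.0, np.float64(287.0)]
jar tl side [ 0.67  -0.202  0.287] [63.0, -183.9, np.float64(287.0)]
jar tr side [ 0.545 -0.191  0.287] [-57.7, -148.7, np.float64(287.0)]
jar3 side [0.507 0.161 0.052] [-25.7, 203.9, np.float64(52.0)]
jar4 side [0.365 0.401 0.052] [-117.0, 466.9, np.float64(52.0)]
tray corner [0.765 0.352 0.03 ] [265.3, 340.1, np.float64(30.0)]
red tl [0.682 0.197 0.184] [153.5, 204.2, np.float64(184.1)] [[10.4 11.1]]
red tr [0.613 0.247 0.196] [96.1, 267.4, np.float64(196.4)] [[-10.7 -12.6]]
red bl [ 0.677  0.204 -0.007] [150.1, 213.0, np.float64(-6.6)] [[12.  10.6]]
red br [0.63  0.253 0.017] [113.6, 269.8, np.float64(16.7)] [[-11.8 -11.3]]
tool [-429.1, -465.8, np.float64(199.2)]
```

```bash
cat >> h.py <<'E'
import json,sys,os
if os.path.exists("C.json"): C=np.array(json.load(open("C.json")))
def inv(X):
    c,s=np.cos(C[2]),np.sin(C[2]);d=np.array(X)[:2]-C[:2];return np.array([c*d[0]+s*d[1],-s*d[0]+c*d[1],X[2]])*1000
def go(x,y,z,phi=None,s=None):
    """case mm, phi deg of tool x rel case x -> row"""
    s=s or bot.read_state();R=s["tcp_rot"]
    t=R.T@(wc(C,np.array([x,y,z])/1000)[0]-s["position"])*100
    ph=np.degrees(np.arctan2(R[1,0],R[0,0])-C[2])
    tw=0 if phi is None else -((phi-ph+180)%360-180)
    return dict(dx=round(t[0],2),dy=round(t[1],2),dz=round(t[2],2),twist=round(tw,1))
def st():
    s=bot.read_state();R=s["tcp_rot"];c,sn=np.cos(C[2]),np.sin(C[2]);f=s["force"]
    print("t",round(s["time_s"],2),"case",inv(s["position"]).round(1),"phi",round(np.degrees(np.arctan2(R[1,0],R[0,0])-C[2]),1),"F case",np.round([c*f[0]+sn*f[1],-sn*f[0]+c*f[1],f[2]],1),"open",round(s["opening"],3),"q",s["joint_positions"].round(0));return s
E
python3 -c "
from h import *
s=st();print(go(-71,32,340,0,s))"
```

```text
t 0.15 case [-429.1 -465.8  199.2] phi -78.5 F case [-0.  -0.6  0.4] open 0.998 q [-77.  30.  82.  -0.  68. -10.]
{'dx': np.float64(-41.63), 'dy': np.float64(-45.04), 'dz': np.float64(-14.0), 'twist': np.float64(-78.5)}
```

>>> arm_command --plan '[{"dz": -4, "claw": 0.6}, {"dz": -8, "claw": 0.6, "twist": -7}, {"dz": -12, "claw": 0.6, "twist": -14}, {"dx": -41.6, "dy": -45, "dz": -14, "twist": -78.5, "claw": 0.6}, {"dx": -41.6, "dy": -45, "dz": -14, "twist": -78.5, "claw": 0.6}, {"dx": -41.6, "dy": -45, "dz": -14, "twist": -78.5, "claw": 0.6}, {"dx": -41.6, "dy": -45, "dz": -14, "twist": -78.5, "claw": 0.6}, {"dx": -41.6, "dy": -45, "dz": -14, "twist": -78.5, "claw": 0.6}]'

```text
$.plan[0]: bad value
```

```bash
python3 -c "
from h import *
s=st();print(go(-71,32,340,0,s))"
```

```text
t 0.15 case [-429.1 -465.8  199.2] phi -78.5 F case [-0.  -0.6  0.4] open 0.998 q [-77.  30.  82.  -0.  68. -10.]
{'dx': np.float64(-41.63), 'dy': np.float64(-45.04), 'dz': np.float64(-14.0), 'twist': np.float64(-78.5)}
```

>>> arm_command --plan '[{"dx": 0, "dy": 0, "dz": -4, "twist": 0, "claw": 0.6}, {"dx": 0, "dy": 0, "dz": -8, "claw": 0.6, "twist": -7}, {"dx": 0, "dy": 0, "dz": -12, "claw": 0.6, "twist": -14}, {"dx": -41.6, "dy": -45, "dz": -14, "twist": -78.5, "claw": 0.6}, {"dx": -41.6, "dy": -45, "dz": -14, "twist": -78.5, "claw": 0.6}, {"dx": -41.6, "dy": -45, "dz": -14, "twist": -78.5, "claw": 0.6}, {"dx": -41.6, "dy": -45, "dz": -14, "twist": -78.5, "claw": 0.6}, {"dx": -41.6, "dy": -45, "dz": -14, "twist": -78.5, "claw": 0.6}]'

```text
time_s: 0.82
position: [0.3293, -0.3836, 0.3261]
tcp_rot: [[0.956, -0.292, -0.0], [-0.292, -0.956, 0.002], [-0.001, -0.002, -1.0]]
force: [1.2, -1.4, 0.0]
opening: 0.608
```

```bash
python3 -c "
from h import *
s=st();print(go(-71,32,340,0,s))"
```

```text
t 0.82 case [-306.9 -294.9  326.1] phi -28.4 F case [ 0.9 -1.6  0. ] open 0.608 q [-62.  13.  89.   0.  78. -45.]
{'dx': np.float64(5.23), 'dy': np.float64(-39.98), 'dz': np.float64(-1.32), 'twist': np.float64(-28.4)}
```

>>> arm_command --plan '[{"dx": 5.2, "dy": -40, "dz": -1.3, "twist": -28.4, "claw": 0.5}, {"dx": 5.2, "dy": -40, "dz": -1.3, "twist": -28.4, "claw": 0.5}, {"dx": 5.2, "dy": -40, "dz": -1.3, "twist": -28.4, "claw": 0.5}, {"dx": 5.2, "dy": -40, "dz": -1.3, "twist": -28.4, "claw": 0.5}, {"dx": 5.2, "dy": -40, "dz": -1.3, "twist": -28.4, "claw": 0.5}, {"dx": 5.2, "dy": -40, "dz": -1.3, "twist": -28.4, "claw": 0.5}, {"dx": 5.2, "dy": -40, "dz": -1.3, "twist": -28.4, "claw": 0.5}, {"dx": 5.2, "dy": -40, "dz": -1.3, "twist": -28.4, "claw": 0.5}]'

```text
time_s: 1.48
position: [0.4662, -0.0798, 0.3375]
tcp_rot: [[0.98, 0.198, -0.0], [0.198, -0.98, 0.002], [0.0, -0.002, -1.0]]
force: [1.4, -0.2, 0.1]
opening: 0.501
```

>>> arm_command --plan '[{"dx": 0.3, "dy": -8, "dz": -0.2, "twist": 0, "claw": 0.5}, {"dx": 0.3, "dy": -8, "dz": -0.2, "twist": 0, "claw": 0.5}, {"dx": 0.3, "dy": -8, "dz": -0.2, "twist": 0, "claw": 0.5}]'

```text
time_s: 1.73
position: [0.4509, 0.0059, 0.3395]
tcp_rot: [[0.979, 0.205, -0.003], [0.205, -0.979, 0.007], [-0.001, -0.007, -1.0]]
force: [-0.2, 0.2, 0.0]
opening: 0.501
```

```bash
python3 -c "
from h import *
s=st();print(go(-71,32,340,0,s))
for n in ('wrist','scene','side'): cv2.imwrite(f'pics/{n}1.png',bot.capture(n)[:,:,::-1])"
```

```text
t 1.73 case [-110.7   62.9  339.5] phi 0.5 F case [-0.2  0.3  0. ] open 0.501 q [-14.   8.  94.   0.  79. -26.]
{'dx': np.float64(3.95), 'dy': np.float64(3.12), 'dz': np.float64(-0.08), 'twist': np.float64(0.5)}
```

View pics/wrist1.png

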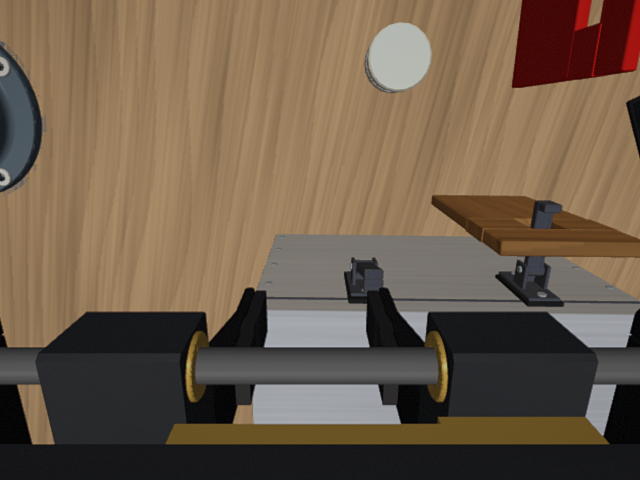

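View pics/side1.png

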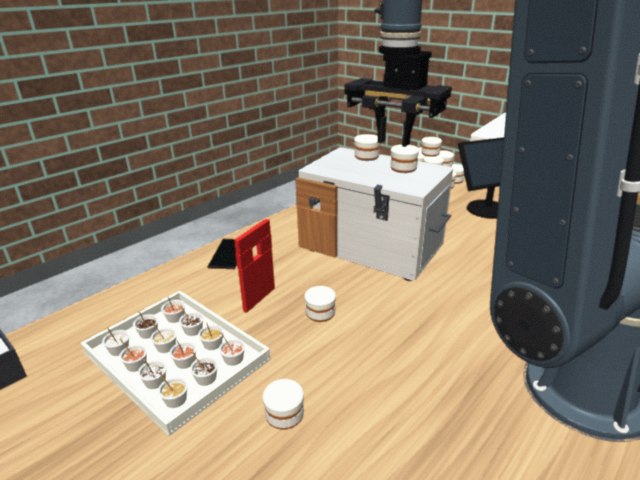

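```bash
python3 - <<'E'
import cv2
a=cv2.imread("pics/wrist1.png")[170:330,250:640]; cv2.imwrite("pics/wz1.png",cv2.resize(a,None,fx=2.05,fy=2.05,interpolation=cv2.INTER_CUBIC))
a=cv2.imread("pics/wrist1.png")[245:310,330:400]; cv2.imwrite("pics/wz2.png",cv2.resize(a,None,fx=8,fy=8,interpolation=cv2.INTER_CUBIC))
E
```

```text
(no output)
```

View pics/wz1.png

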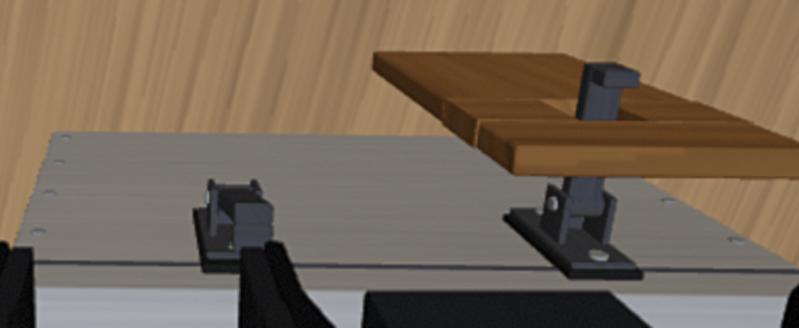

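View pics/wz2.png

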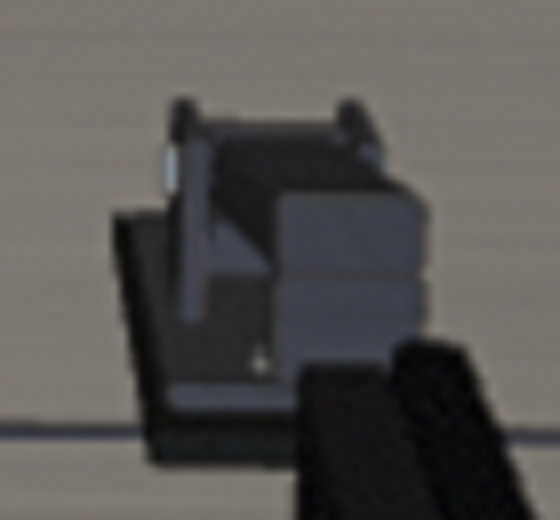

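```bash
cat >> h.py <<'E'
def wray(uv,s):
    c=_K["wrist"];T=c["T_tool_cam"];W=np.eye(4);W[:3,:3]=s["tcp_rot"];W[:3,3]=s["position"];M=W@T
    d=M[:3,:3]@np.linalg.inv(c["intrinsics"])@np.array([uv[0],uv[1],1.]);return M[:3,3],d
def wz(uv,z,s): o,d=wray(uv,s);return o+d*(z-o[2])/d[2]
def wy(uv,y,s):
    o,d=wray(uv,s);n=np.array([-np.sin(C[2]),np.cos(C[2]),0]);k=(y-n[:2]@(o-np.r_[C[:2],0])[:2])/(n@d);return o+k*d
E
python3 - <<'E'
from h import *
s=st()
for n,uv in [("b outer L",(364.4,269)),("b outer R",(383.1,269)),("b seam",(374,279)),("b lip in",(374,291))]:
    print(n,[inv(wz(uv,z,s)).round(1).tolist() for z in(.246,.250,.254)])
Z=lambda u,v:(250+u/2.05,170+v/2.05)
for n,uv,z in [("a lip top L out",Z(585,63),.206),("a lip top R out",Z(627,63),.206),("board top edge in-L",Z(515,147),.24),("board top out-L",Z(477,120),.24),("board bot",Z(373,53),.052)]:
    print(n,inv(wz(uv,z,s)).round(1))
for n,uv in [("case top L",Z(12,288)),("seam",Z(400,268))]: print(n,inv(wy(uv,0,s)).round(1),inv(wz(uv,.235,s)).round(1))
E
```

```text
t 1.88 case [-109.7   55.9  339.7] phi 0.1 F case [-0.5  0.1 -0.1] open 0.5 q [-14.   8.  94.   0.  79. -26.]
b outer L [[-74.6, 30.0, 246.0], [-75.1, 31.6, 250.0], [-75.6, 33.1, 254.0]]
b outer R [[-61.0, 30.1, 246.0], [-61.7, 31.6, 250.0], [-62.4, 33.1, 254.0]]
b seam [[-67.3, 22.2, 246.0], [-67.9, 23.9, 250.0], [-68.5, 25.5, 254.0]]
b lip in [[-66.8, 12.6, 246.0], [-67.5, 14.4, 250.0], [-68.1, 16.2, 254.0]]
a lip top L out [ 63.2  72.7 206. ]
a lip top R out [ 79.3  72.8 206. ]
board top edge in-L [ 24.8  49.3 240. ]
board top out-L [ 10.1  59.2 240. ]
board bot [25.3 46.9 52. ]
case top L [-153.7   -0.   253.1] [-156.6   -9.2  235. ]
seam [ -9.9   0.  235.6] [ -9.7  -0.3 235. ]
```

```bash
python3 - <<'E'
from h import *
s=st();im=bot.capture("wrist")[:,:,::-1];cv2.imwrite("pics/wrist2.png",im);import pickle;pickle.dump(s,open("s2.pkl","wb"))
cv2.imwrite("pics/w2a.png",cv2.resize(im[230:300,310:400],None,fx=8,fy=8,interpolation=cv2.INTER_CUBIC))
cv2.imwrite("pics/w2b.png",cv2.resize(im[170:290,410:610],None,fx=4,fy=4,interpolation=cv2.INTER_CUBIC))
E
```

```text
t 1.88 case [-109.7   55.9  339.7] phi 0.1 F case [-0.5  0.1 -0.1] open 0.5 q [-14.   8.  94.   0.  79. -26.]
```

View pics/w2a.png

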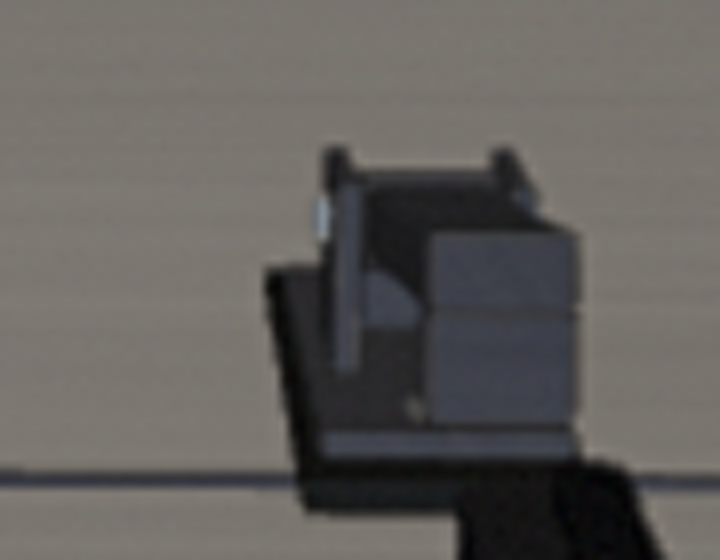

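View pics/w2b.png

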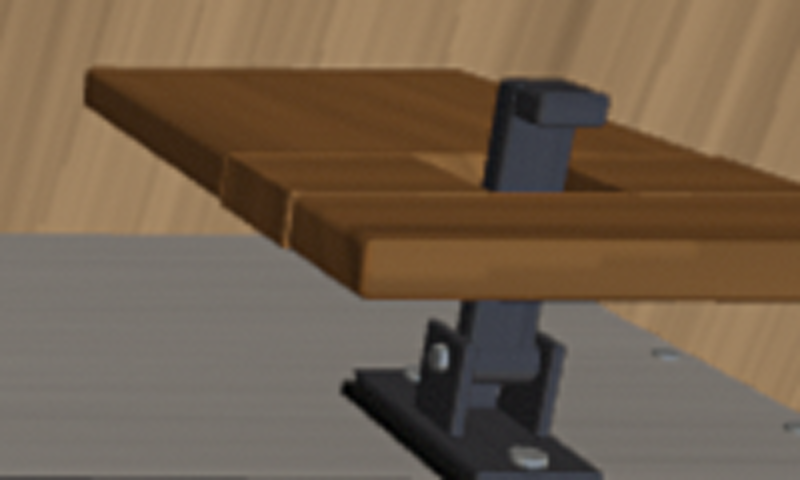

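```bash
python3 - <<'E'
from h import *
import pickle
s=pickle.load(open("s2.pkl","rb"))
for n,uv in [("b outer L",(363.5,259)),("b outer R",(382.3,259)),("b seam",(373,268.8)),("b lip in",(373,283.1))]:
    print(n,[inv(wz(uv,z,s)).round(1).tolist() for z in(.246,.250,.254)])
for n,uv,z in [("a lip top c",(552.3,197.5),.206),("board top in-L",(500.5,244.5),.24),("board top out-L",(500.5,230),.24),("hook b plate seam",(330,290),.235)]:
    print(n,inv(wz(uv,z,s)).round(1))
E
python3 -c "
from h import *
s=st();print(go(-69,30,300,0,s))"
```

```text
b outer L [[-75.6, 37.7, 246.0], [-76.0, 39.2, 250.0], [-76.5, 40.6, 254.0]]
b outer R [[-62.0, 37.8, 246.0], [-62.7, 39.2, 250.0], [-63.4, 40.6, 254.0]]
b seam [[-68.4, 30.2, 246.0], [-69.0, 31.7, 250.0], [-69.6, 33.3, 254.0]]
b lip in [[-67.9, 19.0, 246.0], [-68.5, 20.7, 250.0], [-69.1, 22.4, 254.0]]
a lip top c [ 76.1  75.4 206. ]
board top in-L [ 24.6  47.2 240. ]
board top out-L [ 23.1  58.1 240. ]
hook b plate seam [-99.    8.4 235. ]
t 1.93 case [-109.7   55.1  339.6] phi 0.0 F case [-0.5 -0.3  0.7] open 0.5 q [-14.   8.  94.   0.  79. -26.]
{'dx': np.float64(4.07), 'dy': np.float64(2.52), 'dz': np.float64(3.96), 'twist': np.float64(0.0)}
```

>>> arm_command --plan '[{"dx": 4.07, "dy": 2.1, "dz": 4, "twist": 0, "claw": 0.4}, {"dx": 4.07, "dy": 2.1, "dz": 4, "twist": 0, "claw": 0.4}, {"dx": 4.07, "dy": 2.1, "dz": 7, "twist": 0, "claw": 0.35}, {"dx": 4.07, "dy": 2.1, "dz": 9.5, "twist": 0, "claw": 0.3}, {"dx": 4.07, "dy": 2.1, "dz": 11.1, "twist": 0, "claw": 0.3}, {"dx": 4.07, "dy": 2.1, "dz": 11.1, "twist": 0, "claw": 0.27}, {"dx": 4.07, "dy": 2.1, "dz": 11.1, "twist": 0, "claw": 0.27}]'

```text
time_s: 2.52
position: [0.4974, -0.0155, 0.2279]
tcp_rot: [[0.981, 0.195, -0.002], [0.195, -0.981, 0.002], [-0.002, -0.002, -1.0]]
force: [-0.3, 0.2, 0.8]
opening: 0.283
```

```bash
python3 - <<'E'
from h import *
s=st();im=bot.capture("wrist")[:,:,::-1];cv2.imwrite("pics/wrist3.png",im)
im=bot.capture("side")[:,:,::-1];cv2.imwrite("pics/side3.png",cv2.resize(im[100:260,300:460],None,fx=3.7,fy=3.7,interpolation=cv2.INTER_CUBIC))
E
```

```text
t 2.52 case [-69.5  32.8 227.9] phi -0.1 F case [-0.2  0.2  0.8] open 0.283 q [-15.  18.  98.   0.  64. -26.]
```

View pics/wrist3.png

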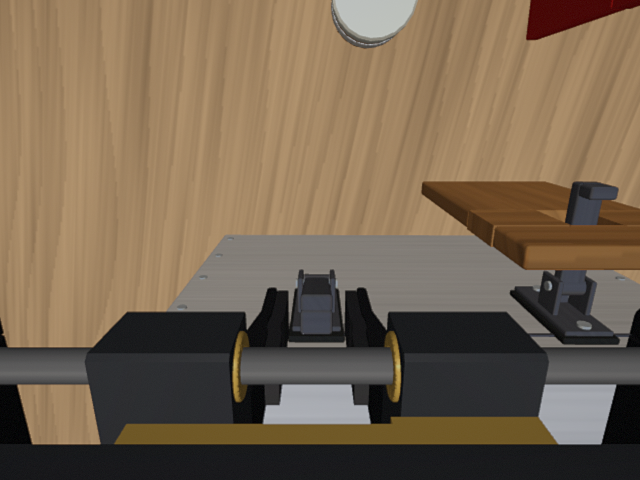

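View pics/side3.png

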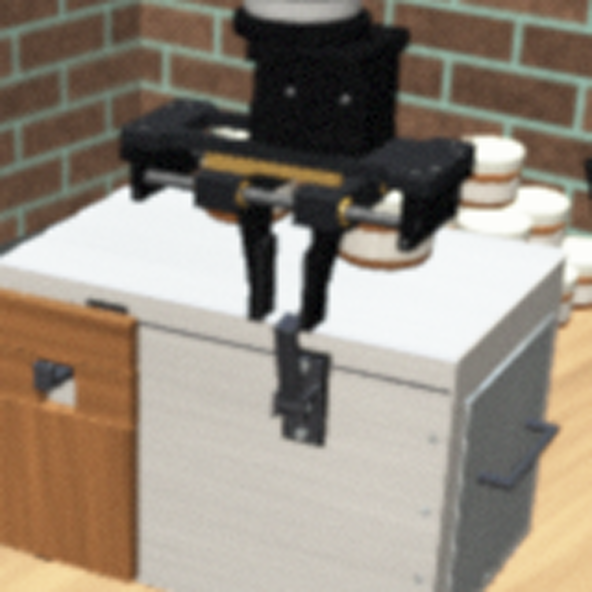

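```bash
python3 - <<'E'
from h import *
s=st();R=s["tcp_rot"]
for nm,off in [("tcp",(0,0,0)),("grasp",(0,0,-.019))]:
    P=s["position"]+R@np.array(off); p=proj("side",P)[0]; print(nm,p,(p-[300,100])*3.7)
    T=np.linalg.inv(_K["wrist"]["T_tool_cam"]);q=T@np.r_[off,1];k=_K["wrist"]["intrinsics"]@q[:3];print("wrist",k[:2]/k[2])
def wp(case):
    P=wc(C,np.array(case)/1000)[0];T=np.linalg.inv(_K["wrist"]["T_tool_cam"]);q=T@np.r_[R.T@(P-s["position"]),1];k=_K["wrist"]["intrinsics"]@q[:3];return k[:2]/k[2]
for c in [(-69,39,250),(-69,32,250),(-69,21,248),(-76,39,250),(-62,39,250)]: print(c,wp(c).round(1),((proj("side",wc(C,np.array(c)/1000))[0]-[300,100])*3.7).round())
E
```

```text
t 2.62 case [-68.   32.7 229.7] phi -0.1 F case [ 0.3  0.5 -0.4] open 0.273 q [-15.  18.  98.   0.  64. -26.]
tcp [375.3711439 196.432664 ] [278.87323242 356.80085681]Traceback (most recent call last):
  File "<stdin>", line 5, in <module>
NameError: name '_K' is not defined
```

```bash
sed -i 's/_K\b/KK/g' h.py; python3 - <<'E'
from h import *
s=st();R=s["tcp_rot"]
T=np.linalg.inv(KK["wrist"]["T_tool_cam"])
for nm,off in [("tcp",(0,0,0)),("grasp",(0,0,-.019))]:
    P=s["position"]+R@np.array(off); p=proj("side",P)[0]; print(nm,p,(p-[300,100])*3.7,proj("scene",P))
    q=T@np.r_[off,1];k=KK["wrist"]["intrinsics"]@q[:3];print("wrist",k[:2]/k[2])
def wp(case):
    P=wc(C,np.array(case)/1000)[0];q=T@np.r_[R.T@(P-s["position"]),1];k=KK["wrist"]["intrinsics"]@q[:3];return k[:2]/k[2]
for c in [(-69,39,250),(-69,32,250),(-69,21,248),(-76,39,250),(-62,39,250)]: print(c,wp(c).round(1),((proj("side",wc(C,np.array(c)/1000))[0]-[300,100])*3.7).round())
im=bot.capture("side")[:,:,::-1];cv2.imwrite("pics/side4.png",cv2.resize(im[170:230,345:405],None,fx=9,fy=9,interpolation=cv2.INTER_CUBIC))
im=bot.capture("scene")[:,:,::-1];cv2.imwrite("pics/scene4.png",cv2.resize(im[130:230,200:300],None,fx=6,fy=6,interpolation=cv2.INTER_CUBIC))
E
```

```text
t 2.62 case [-68.   32.7 229.7] phi -0.1 F case [ 0.3  0.5 -0.4] open 0.273 q [-15.  18.  98.   0.  64. -26.]
tcp [375.3711439 196.432664 ] [278.87323242 356.80085681] [[255.89106229 183.3939872 ]]
wrist [316.04427496 288.17355649]
grasp [375.77491761 188.52705045] [280.36719515 327.55008665] [[255.5229925  176.15635445]]
wrist [315.99287602 305.52587849]
(-69, 39, 250) [313.9 293.8] [277. 329.]
(-69, 32, 250) [313.9 308.3] [282. 325.]
(-69, 21, 248) [314.  328.2] [290. 322.]
(-76, 39, 250) [297.9 293.8] [288. 332.]
(-62, 39, 250) [329.9 293.8] [267. 327.]
```

View pics/side4.png

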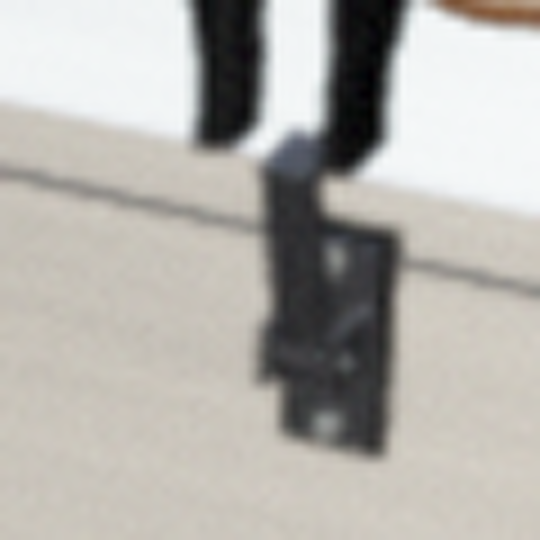

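View pics/scene4.png

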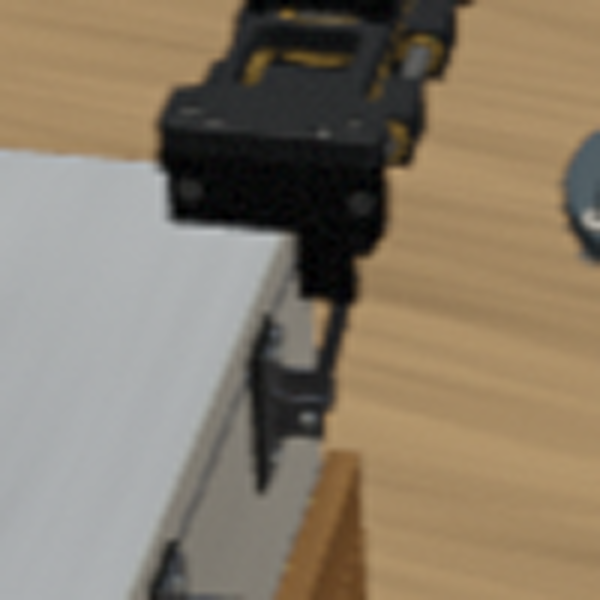

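```bash
python3 - <<'E'
from h import *
R=np.array([[ 3.89238986e-01, -9.21136697e-01, -4.44e-04],[-9.21134440e-01, -3.89239034e-01,  2.078e-03],[-2.087e-03, -4e-4, -1]])
p=np.array([ 0.24314301, -0.57491783,  0.19899687])
for z in(0,-.019):
  for x in (-.0435,0,.0435): print(z,x,((proj("scene",p+R@[x,0,z])[0]-[50,40])*6).round(),((proj("side",p+R@[x,0,z])[0]-[550,60])*6).round())
im=cv2.imread("pics/scene0.png");cv2.imwrite("pics/sf.png",cv2.resize(im[40:130,50:150],None,fx=6,fy=6,interpolation=cv2.INTER_CUBIC))
im=cv2.imread("pics/side0.png");cv2.imwrite("pics/df.png",cv2.resize(im[60:180,550:640],None,fx=6,fy=6,interpolation=cv2.INTER_CUBIC)[:600])
E
```

```text
0 -0.0435 [454. 406.] [172. 685.]
0 0 [360. 407.] [161. 651.]
0 0.0435 [266. 409.] [151. 619.]
-0.019 -0.0435 [446. 368.] [184. 643.]
-0.019 0 [352. 370.] [173. 611.]
-0.019 0.0435 [257. 371.] [162. 580.]
```

View pics/sf.png

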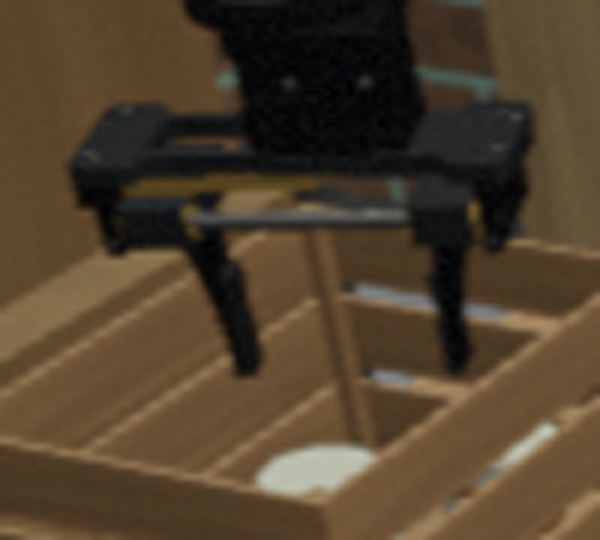

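View pics/df.png

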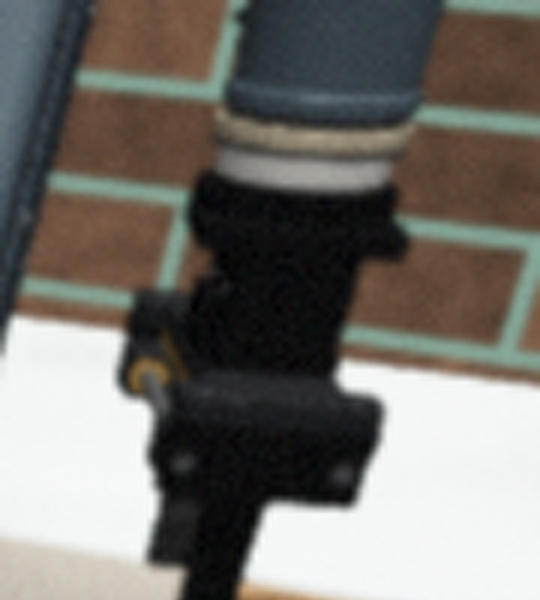

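>>> arm_command --plan '[{"dx": -0.1, "dy": 0, "dz": 0.8, "twist": 0, "claw": 0.25}, {"dx": -0.1, "dy": 0, "dz": 1.5, "twist": 0, "claw": 0.2}, {"dx": -0.1, "dy": 0, "dz": 1.5, "twist": 0, "claw": 0.2}]'

```text
time_s: 2.97
position: [0.4968, -0.0146, 0.214]
tcp_rot: [[0.98, 0.197, 0.001], [0.197, -0.98, 0.001], [0.001, -0.001, -1.0]]
force: [0.3, -0.8, 0.1]
opening: 0.216
```

```bash
python3 - <<'E'
from h import *
s=st()
im=bot.capture("side")[:,:,::-1];cv2.imwrite("pics/side5.png",cv2.resize(im[170:230,345:405],None,fx=9,fy=9,interpolation=cv2.INTER_CUBIC))
im=bot.capture("wrist")[:,:,::-1];cv2.imwrite("pics/w5.png",cv2.resize(im[220:420,220:420],None,fx=3,fy=3,interpolation=cv2.INTER_CUBIC))
E
```

```text
t 2.97 case [-69.8  33.7 214. ] phi -0.0 F case [ 0.2 -0.8  0.1] open 0.216 q [-15.  19.  99.   0.  61. -26.]
```

View pics/side5.png

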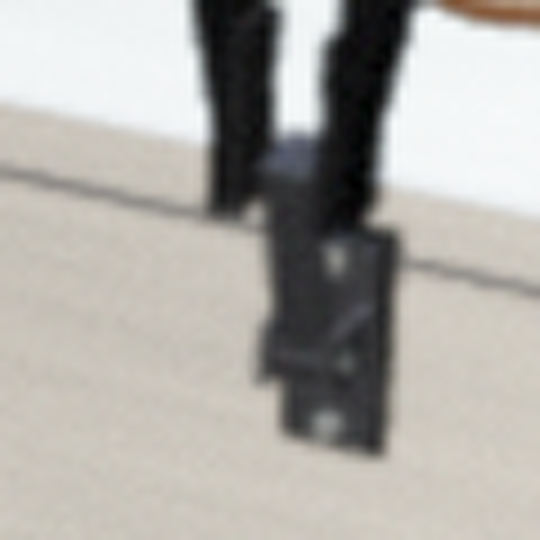

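View pics/w5.png

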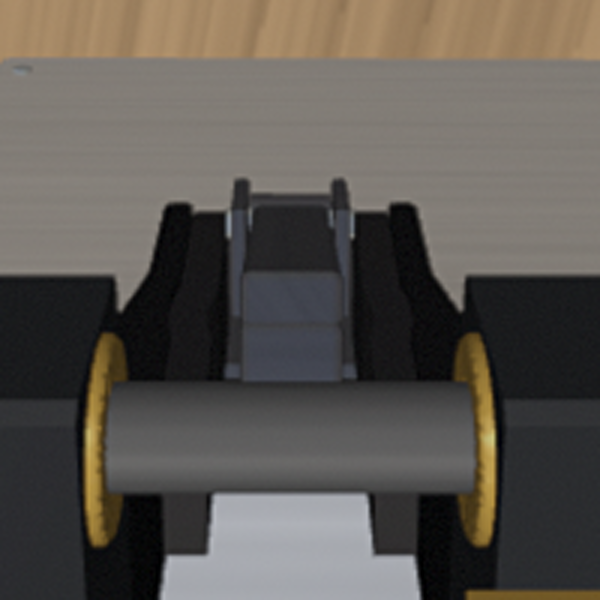

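>>> arm_command --plan '[{"dx": 0, "dy": 0, "dz": 0, "twist": 0, "claw": 0.1}, {"dx": 0, "dy": 0, "dz": 0, "twist": 0, "claw": 0.1}, {"dx": 0, "dy": 0, "dz": 0, "twist": 0, "claw": 0.1}]'

```text
time_s: 3.32
position: [0.4972, -0.0146, 0.2147]
tcp_rot: [[0.98, 0.197, 0.002], [0.197, -0.98, 0.001], [0.002, -0.001, -1.0]]
force: [-0.4, -0.5, -0.1]
opening: 0.151
```

```bash
python3 - <<'E'
from h import *
s=st()
E
```

```text
t 3.32 case [-69.4  33.6 214.7] phi 0.0 F case [-0.5 -0.4 -0.1] open 0.151 q [-15.  19.  99.   0.  62. -26.]
```

>>> arm_command --plan '[{"dx": 0, "dy": -0.31, "dz": 0.08, "twist": 0, "claw": 0.1}, {"dx": 0, "dy": -0.62, "dz": 0.18, "twist": 0, "claw": 0.1}, {"dx": 0, "dy": -0.97, "dz": 0.32, "twist": 0, "claw": 0.1}, {"dx": 0, "dy": -1.31, "dz": 0.49, "twist": 0, "claw": 0.1}, {"dx": 0, "dy": -1.31, "dz": 0.49, "twist": 0, "claw": 0.1}]'

```text
time_s: 3.73
position: [0.4953, -0.0035, 0.211]
tcp_rot: [[0.98, 0.199, 0.004], [0.199, -0.98, -0.004], [0.003, 0.005, -1.0]]
force: [-2.4, -5.0, 5.3]
opening: 0.16
```

```bash
python3 - <<'E'
from h import *
s=st()
E
```

```text
t 3.73 case [-69.1  44.9 211. ] phi 0.1 F case [-3.3 -4.4  5.3] open 0.16 q [-13.  19. 100.  -0.  61. -25.]
```

>>> arm_command --plan '[{"dx": 0, "dy": -0.45, "dz": 0.28, "twist": 0, "claw": 0.1}, {"dx": 0, "dy": -0.81, "dz": 0.53, "twist": 0, "claw": 0.1}, {"dx": 0, "dy": -1.1, "dz": 0.78, "twist": 0, "claw": 0.1}, {"dx": 0, "dy": -1.37, "dz": 1.03, "twist": 0, "claw": 0.1}, {"dx": 0, "dy": -1.62, "dz": 1.3, "twist": 0, "claw": 0.1}, {"dx": 0, "dy": -1.85, "dz": 1.6, "twist": 0, "claw": 0.1}, {"dx": 0, "dy": -1.85, "dz": 1.6, "twist": 0, "claw": 0.1}]'

```text
time_s: 4.32
position: [0.4917, 0.0153, 0.1964]
tcp_rot: [[0.98, 0.199, 0.005], [0.199, -0.98, -0.004], [0.004, 0.005, -1.0]]
force: [-3.0, 1.5, 9.7]
opening: 0.155
```

```bash
python3 - <<'E'
from h import *
s=st()
im=bot.capture("side")[:,:,::-1];cv2.imwrite("pics/side6.png",cv2.resize(im[130:280,290:440],None,fx=4,fy=4,interpolation=cv2.INTER_CUBIC))
E
```

```text
t 4.32 case [-69.   64.1 196.4] phi 0.1 F case [-2.7  2.   9.7] open 0.155 q [-11.  20. 101.  -0.  58. -23.]
```

View pics/side6.png

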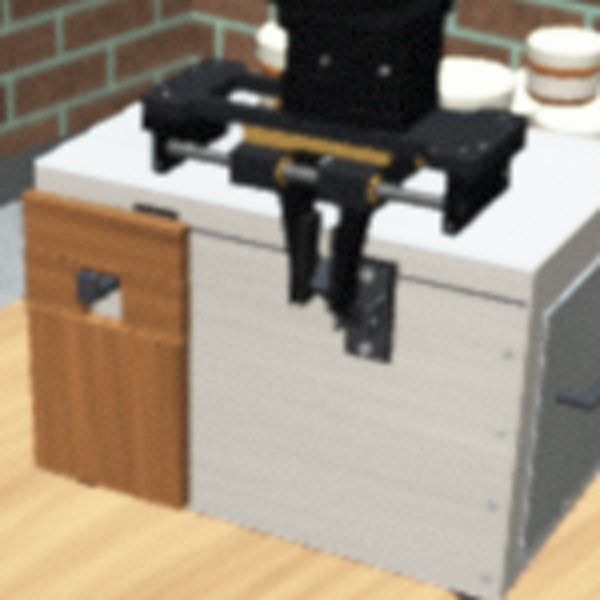

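>>> arm_command --plan '[{"dx": 0, "dy": -0.2, "dz": 0.35, "twist": 0, "claw": 0.1}, {"dx": 0, "dy": -0.37, "dz": 0.75, "twist": 0, "claw": 0.1}, {"dx": 0, "dy": -0.5, "dz": 1.2, "twist": 0, "claw": 0.1}, {"dx": 0, "dy": -0.55, "dz": 1.35, "twist": 0, "claw": 0.1}, {"dx": 0, "dy": -0.55, "dz": 1.35, "twist": 0, "claw": 0.1}]'

```text
time_s: 4.78
position: [0.4901, 0.023, 0.1842]
tcp_rot: [[0.98, 0.198, 0.005], [0.198, -0.98, 0.0], [0.005, 0.001, -1.0]]
force: [-3.3, 5.8, 9.4]
opening: 0.156
```

```bash
python3 - <<'E'
from h import *
s=st()
E
```

```text
t 4.78 case [-69.   71.9 184.2] phi 0.1 F case [-2.1  6.3  9.4] open 0.156 q [-10.  21. 102.   0.  56. -22.]
```

>>> arm_command --plan '[{"dx": 0, "dy": 0, "dz": 0, "twist": 0, "claw": 0.35}, {"dx": 0, "dy": 0, "dz": 0, "twist": 0, "claw": 0.35}, {"dx": 0, "dy": 0, "dz": -2, "twist": 0, "claw": 0.35}, {"dx": 0, "dy": 0, "dz": -5, "twist": 0, "claw": 0.35}, {"dx": 0, "dy": 0, "dz": -7, "twist": 0, "claw": 0.1}, {"dx": 0, "dy": 0, "dz": -7, "twist": 0, "claw": 0.0}, {"dx": 0, "dy": 0, "dz": -7, "twist": 0, "claw": 0.0}]'

```text
time_s: 5.37
position: [0.4906, 0.0228, 0.255]
tcp_rot: [[0.98, 0.198, 0.008], [0.198, -0.98, -0.0], [0.007, 0.002, -1.0]]
force: [0.4, 0.1, -0.2]
opening: 0.206
```

```bash
python3 - <<'E'
from h import *
s=st();import pickle;pickle.dump(s,open("s7.pkl","wb"))
im=bot.capture("wrist")[:,:,::-1];cv2.imwrite("pics/wrist7.png",im)
im=bot.capture("side")[:,:,::-1];cv2.imwrite("pics/side7.png",cv2.resize(im[130:280,290:440],None,fx=4,fy=4,interpolation=cv2.INTER_CUBIC))
E
```

```text
t 5.37 case [-68.5  71.6 255. ] phi 0.1 F case [ 0.4 -0.  -0.2] open 0.206 q [-10.  16.  97.   0.  67. -22.]
```

View pics/wrist7.png

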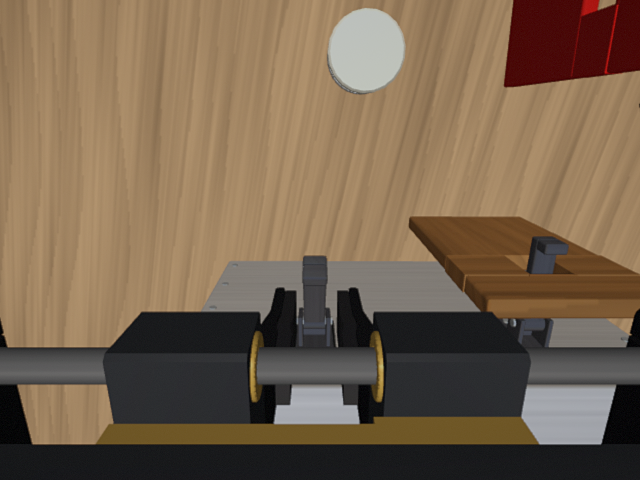

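View pics/side7.png

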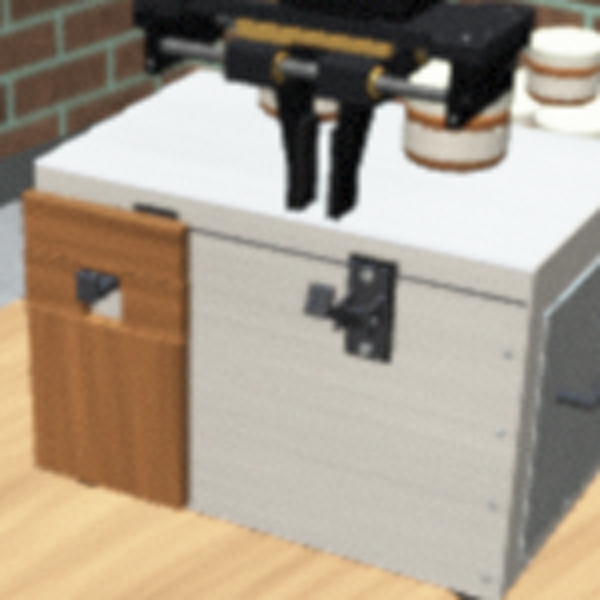

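```bash
python3 - <<'E'
from h import *
import pickle;s=pickle.load(open("s7.pkl","rb"))
for uv in [(315,257),(315,275)]:
  for z in (.21,.22): print(uv,inv(wz(uv,z,s)).round(1))
s=st();print(go(-69,78,235,0,s))
E
```

```text
(315, 257) [-68.9  71.8 210. ]
(315, 257) [-68.9  75.3 220. ]
(315, 275) [-68.8  60.3 210. ]
(315, 275) [-68.9  64.3 220. ]
t 5.47 case [-70.1  72.2 253.2] phi 0.1 F case [-0.  -0.4  0.1] open 0.116 q [-10.  16.  97.   0.  67. -22.]
{'dx': np.float64(0.11), 'dy': np.float64(-0.58), 'dz': np.float64(1.82), 'twist': np.float64(0.1)}
```

>>> arm_command --plan '[{"dx": 0.1, "dy": -0.1, "dz": 1.0, "twist": 0, "claw": 0}, {"dx": 0.1, "dy": -0.1, "dz": 2.0, "twist": 0, "claw": 0}, {"dx": 0.1, "dy": -0.1, "dz": 2.8, "twist": 0, "claw": 0}, {"dx": 0.1, "dy": -0.1, "dz": 3.3, "twist": 0, "claw": 0}, {"dx": 0.1, "dy": -0.1, "dz": 3.3, "twist": 0, "claw": 0}]'

```text
time_s: 5.88
position: [0.4884, 0.0245, 0.2182]
tcp_rot: [[0.98, 0.198, -0.002], [0.198, -0.98, 0.001], [-0.001, -0.002, -1.0]]
force: [0.0, -0.5, -0.7]
opening: 0.004
```

```bash
python3 - <<'E'
from h import *
s=st()
im=bot.capture("side")[:,:,::-1];cv2.imwrite("pics/side8.png",cv2.resize(im[130:280,290:440],None,fx=4,fy=4,interpolation=cv2.INTER_CUBIC))
E
```

```text
t 5.88 case [-70.3  73.7 218.2] phi 0.1 F case [-0.1 -0.5 -0.7] open 0.004 q [-10.  18. 100.   0.  62. -22.]
```

View pics/side8.png

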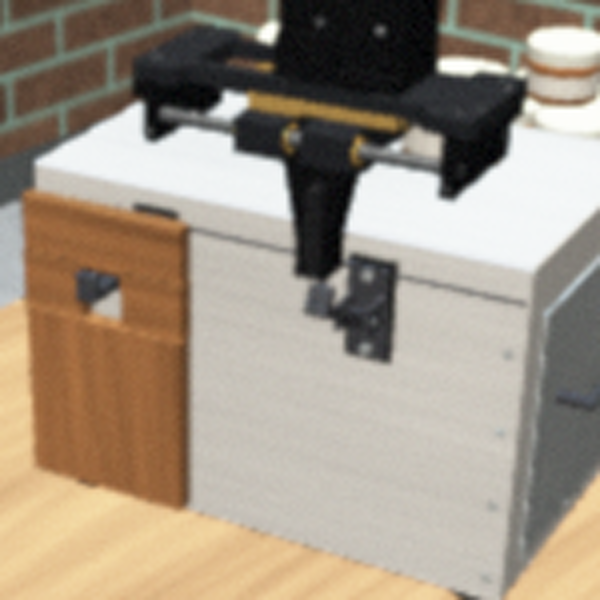

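>>> arm_command --plan '[{"dx": 0.1, "dy": 0.1, "dz": 0.3, "twist": 0, "claw": 0}, {"dx": 0.1, "dy": 0.1, "dz": 0.6, "twist": 0, "claw": 0}, {"dx": 0.1, "dy": 0.1, "dz": 0.8, "twist": 0, "claw": 0}, {"dx": 0.1, "dy": 0.1, "dz": 0.8, "twist": 0, "claw": 0}]'

```text
time_s: 6.27
position: [0.4901, 0.0236, 0.2108]
tcp_rot: [[0.98, 0.198, -0.001], [0.198, -0.98, 0.001], [-0.0, -0.001, -1.0]]
force: [-0.8, 0.8, 0.5]
opening: 0.003
```

```bash
python3 -c "
from h import *
s=st()"
```

```text
t 6.27 case [-68.9  72.5 210.8] phi 0.1 F case [-0.6  1.   0.5] open 0.003 q [-10.  19. 100.   0.  61. -22.]
```

>>> arm_command --plan '[{"dx": 0, "dy": 0, "dz": 0.3, "twist": 0, "claw": 0}, {"dx": 0, "dy": 0, "dz": 0.6, "twist": 0, "claw": 0}, {"dx": 0, "dy": 0, "dz": 0.6, "twist": 0, "claw": 0}]'

```text
time_s: 6.52
position: [0.4902, 0.0254, 0.2053]
tcp_rot: [[0.98, 0.197, 0.0], [0.197, -0.98, 0.005], [0.001, -0.005, -1.0]]
force: [-0.3, 3.6, 4.8]
opening: 0.002
```

```bash
python3 -c "
from h import *
s=st()"
```

```text
t 6.52 case [-68.5  74.2 205.3] phi -0.0 F case [0.5 3.6 4.8] open 0.002 q [-10.  19. 101.   0.  60. -22.]
```

>>> arm_command --plan '[{"dx": 0, "dy": 0, "dz": 0.25, "twist": 0, "claw": 0}, {"dx": 0, "dy": 0, "dz": 0.5, "twist": 0, "claw": 0}, {"dx": 0, "dy": 0, "dz": 0.5, "twist": 0, "claw": 0}]'

```text
time_s: 6.77
position: [0.4901, 0.027, 0.2009]
tcp_rot: [[0.981, 0.196, 0.001], [0.196, -0.98, 0.008], [0.002, -0.007, -1.0]]
force: [-0.9, 3.7, 4.7]
opening: 0.015
```

```bash
python3 -c "
from h import *
s=st()"
```

```text
t 6.77 case [-68.2  75.9 200.9] phi -0.0 F case [-0.1  3.8  4.7] open 0.015 q [-10.  20. 101.   1.  59. -22.]
```

>>> arm_command --plan '[{"dx": 0, "dy": 0.2, "dz": 0.25, "twist": 0, "claw": 0}, {"dx": 0, "dy": 0.2, "dz": 0.5, "twist": 0, "claw": 0}, {"dx": 0, "dy": 0.2, "dz": 0.5, "twist": 0, "claw": 0}]'

```text
time_s: 7.02
position: [0.4906, 0.0263, 0.1963]
tcp_rot: [[0.981, 0.196, 0.002], [0.196, -0.981, 0.01], [0.004, -0.009, -1.0]]
force: [0.6, 2.6, 4.5]
opening: 0.003
```

```bash
python3 -c "
from h import *
s=st()"
```

```text
t 7.02 case [-67.9  75.1 196.3] phi -0.1 F case [1.1 2.4 4.5] open 0.003 q [-10.  20. 101.   1.  59. -22.]
```

>>> arm_command --plan '[{"dx": -0.1, "dy": 0, "dz": 0.25, "twist": 0, "claw": 0}, {"dx": -0.1, "dy": 0, "dz": 0.5, "twist": 0, "claw": 0}, {"dx": -0.1, "dy": 0, "dz": 0.5, "twist": 0, "claw": 0}]'

```text
time_s: 7.27
position: [0.49, 0.0267, 0.1916]
tcp_rot: [[0.981, 0.196, 0.003], [0.196, -0.981, 0.011], [0.005, -0.01, -1.0]]
force: [0.0, 1.6, 3.5]
opening: 0.007
```

```bash
python3 - <<'E'
from h import *
s=st()
im=bot.capture("side")[:,:,::-1];cv2.imwrite("pics/side9.png",cv2.resize(im[130:280,290:440],None,fx=4,fy=4,interpolation=cv2.INTER_CUBIC))
im=bot.capture("scene")[:,:,::-1];cv2.imwrite("pics/scene9.png",cv2.resize(im[140:240,200:300],None,fx=6,fy=6,interpolation=cv2.INTER_CUBIC))
E
```

```text
t 7.27 case [-68.4  75.6 191.6] phi -0.1 F case [0.3 1.5 3.5] open 0.007 q [-10.  21. 102.   1.  58. -22.]
```

View pics/side9.png

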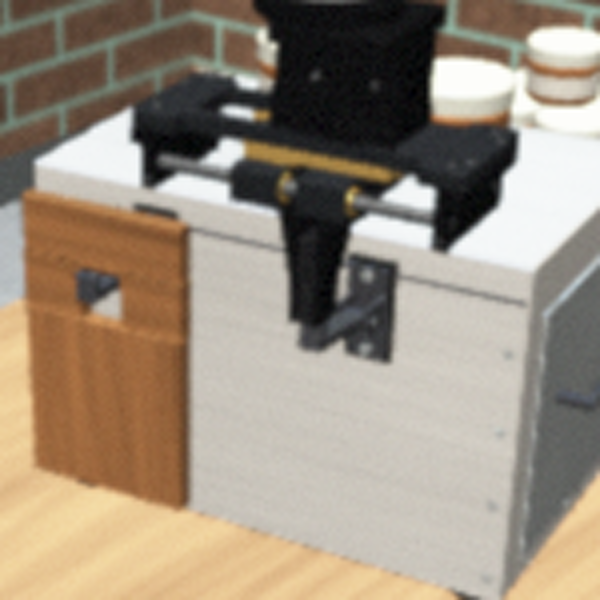

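View pics/scene9.png

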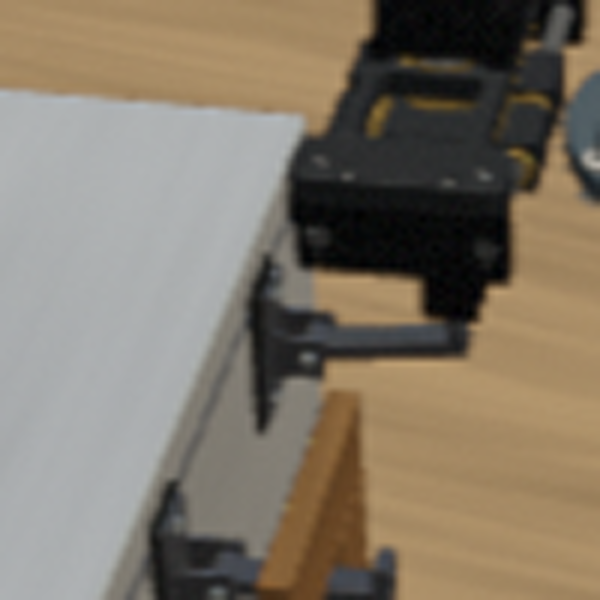

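>>> arm_command --plan '[{"dx": 0, "dy": 0, "dz": 0.3, "twist": 0, "claw": 0}, {"dx": 0, "dy": 0, "dz": 0.3, "twist": 0, "claw": 0}]'

```text
time_s: 7.53
position: [0.49, 0.0265, 0.1884]
tcp_rot: [[0.981, 0.196, 0.003], [0.196, -0.981, 0.01], [0.005, -0.01, -1.0]]
force: [-0.1, 2.8, 2.8]
opening: 0.007
```

```bash
python3 -c "
from h import *
s=st()"
```

```text
t 7.53 case [-68.5  75.3 188.4] phi -0.1 F case [0.5 2.7 2.8] open 0.007 q [-10.  21. 102.   1.  57. -22.]
```

>>> arm_command --plan '[{"dx": 0, "dy": 0, "dz": 0.3, "twist": 0, "claw": 0}, {"dx": 0, "dy": 0, "dz": 0.3, "twist": 0, "claw": 0}]'

```text
time_s: 7.7
position: [0.4899, 0.0264, 0.185]
tcp_rot: [[0.981, 0.196, 0.003], [0.196, -0.981, 0.01], [0.004, -0.009, -1.0]]
force: [-0.3, 1.2, 1.1]
opening: 0.007
```

```bash
python3 -c "
from h import *
s=st()"
```

```text
t 7.7 case [-68.5  75.3 185. ] phi -0.1 F case [-0.1  1.2  1.1] open 0.007 q [-10.  21. 102.   1.  57. -22.]
```

```bash
python3 - <<'E'
from h import *
s=st()
im=bot.capture("side")[:,:,::-1];cv2.imwrite("pics/side10.png",cv2.resize(im[180:230,340:390],None,fx=11,fy=11,interpolation=cv2.INTER_CUBIC))
im=bot.capture("wrist")[:,:,::-1];cv2.imwrite("pics/w10.png",cv2.resize(im[220:420,220:420],None,fx=3,fy=3,interpolation=cv2.INTER_CUBIC))
E
```

```text
t 7.7 case [-68.5  75.3 185. ] phi -0.1 F case [-0.1  1.2  1.1] open 0.007 q [-10.  21. 102.   1.  57. -22.]
```

View pics/side10.png

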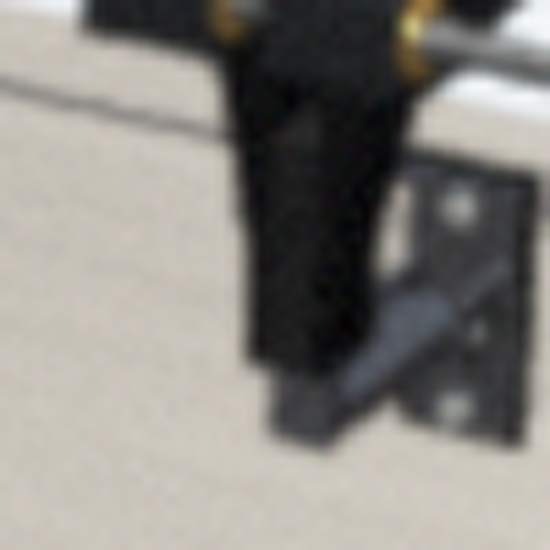

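View pics/w10.png

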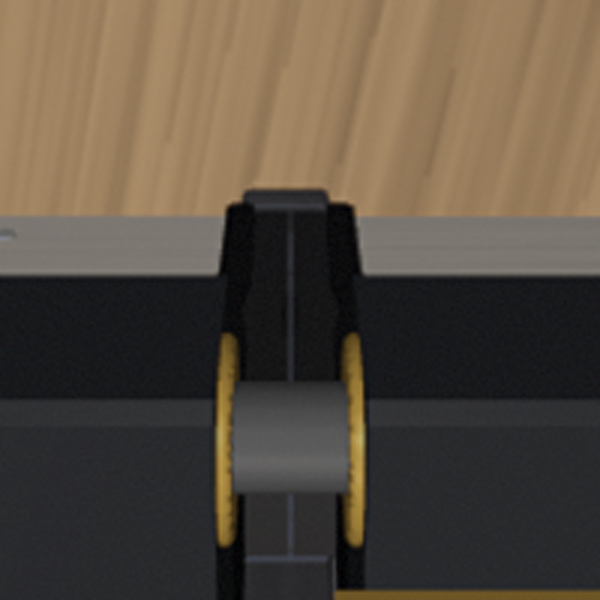

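>>> arm_command --plan '[{"dx": 0, "dy": 0, "dz": 0.3, "twist": 0, "claw": 0}, {"dx": 0, "dy": 0, "dz": 0.3, "twist": 0, "claw": 0}]'

```text
time_s: 7.97
position: [0.4898, 0.0259, 0.1815]
tcp_rot: [[0.981, 0.196, 0.002], [0.196, -0.981, 0.009], [0.004, -0.009, -1.0]]
force: [0.7, 0.9, 0.4]
opening: 0.004
```

```bash
python3 -c "
from h import *
s=st()"
```

```text
t 7.97 case [-68.7  74.9 181.5] phi -0.1 F case [0.9 0.7 0.4] open 0.004 q [-10.  21. 102.   1.  56. -22.]
```

>>> arm_command --plan '[{"dx": 0, "dy": 0.05, "dz": 0.3, "twist": 0, "claw": 0}, {"dx": 0, "dy": 0.05, "dz": 0.3, "twist": 0, "claw": 0}]'

```text
time_s: 8.13
position: [0.4903, 0.0258, 0.1799]
tcp_rot: [[0.981, 0.196, 0.003], [0.196, -0.981, 0.01], [0.005, -0.009, -1.0]]
force: [-3.5, 2.8, 13.7]
opening: 0.003
```

```bash
python3 - <<'E'
from h import *
s=st()
im=bot.capture("side")[:,:,::-1];cv2.imwrite("pics/side11.png",cv2.resize(im[180:230,340:390],None,fx=11,fy=11,interpolation=cv2.INTER_CUBIC))
E
```

```text
t 8.13 case [-68.3  74.6 179.9] phi -0.1 F case [-2.9  3.5 13.7] open 0.003 q [-10.  22. 102.   1.  56. -22.]
```

View pics/side11.png

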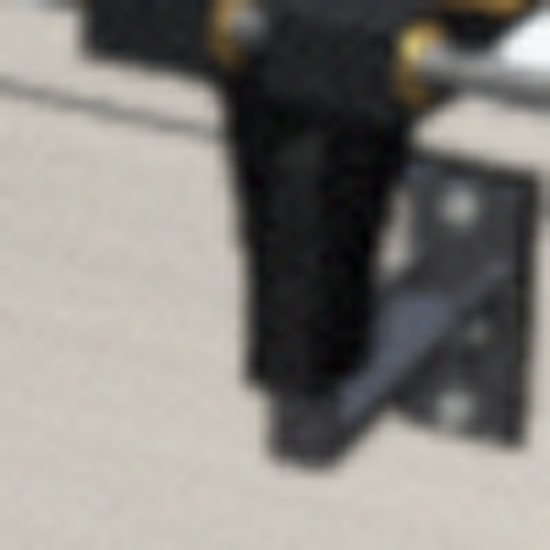

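>>> arm_command --plan '[{"dx": 0, "dy": 0, "dz": -0.2, "twist": 0, "claw": 0}, {"dx": 0, "dy": 0.1, "dz": -2, "twist": 0, "claw": 0}, {"dx": 0, "dy": 0.1, "dz": -6, "twist": 0, "claw": 0}, {"dx": 0, "dy": 0.1, "dz": -10, "twist": 0, "claw": 0.2}, {"dx": 0, "dy": 0.1, "dz": -10, "twist": 0, "claw": 0.5}, {"dx": 0, "dy": 0.1, "dz": -10, "twist": 0, "claw": 0.5}, {"dx": 0, "dy": 0.1, "dz": -10, "twist": 0, "claw": 0.5}]'

```text
time_s: 8.77
position: [0.4894, 0.0234, 0.2791]
tcp_rot: [[0.981, 0.196, 0.001], [0.196, -0.981, 0.009], [0.003, -0.009, -1.0]]
force: [0.5, -0.7, -0.6]
opening: 0.224
```

```bash
python3 - <<'E'
from h import *
s=st()
import pickle;pickle.dump(s,open("s12.pkl","wb"))
im=bot.capture("wrist")[:,:,::-1];cv2.imwrite("pics/wrist12.png",im)
im=bot.capture("side")[:,:,::-1];cv2.imwrite("pics/side12.png",cv2.resize(im[150:260,290:400],None,fx=5.4,fy=5.4,interpolation=cv2.INTER_CUBIC))
im=bot.capture("scene")[:,:,::-1];cv2.imwrite("pics/scene12.png",cv2.resize(im[140:270,190:320],None,fx=4.6,fy=4.6,interpolation=cv2.INTER_CUBIC))
E
```

```text
t 8.77 case [-69.6  72.5 279.1] phi -0.1 F case [ 0.4 -0.8 -0.6] open 0.224 q [-11.  14.  95.   1.  71. -22.]
```

View pics/wrist12.png

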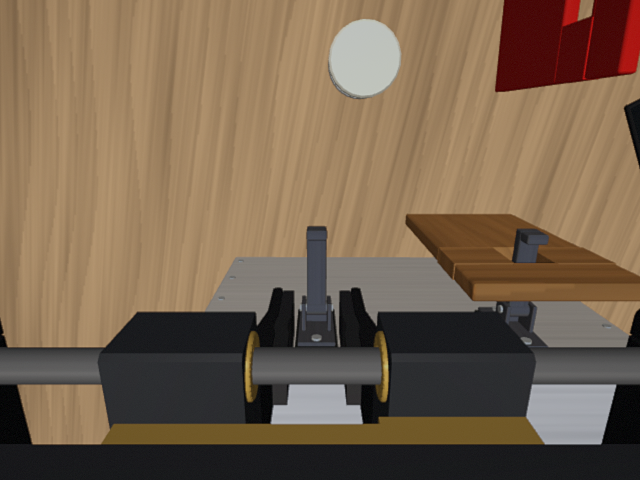

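View pics/side12.png

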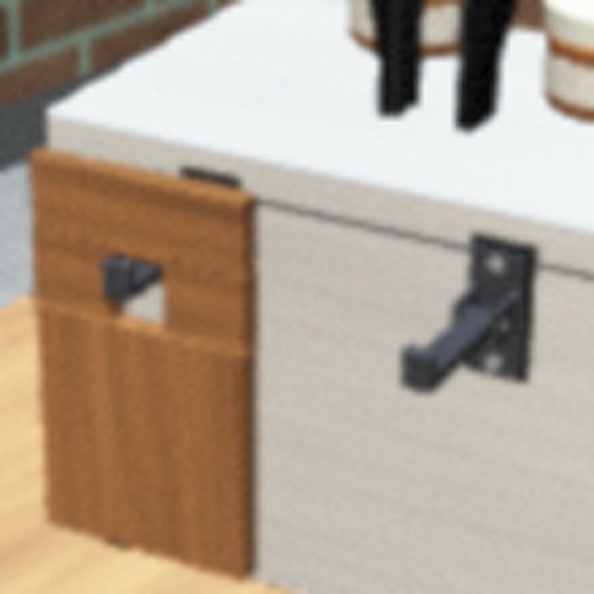

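View pics/scene12.png

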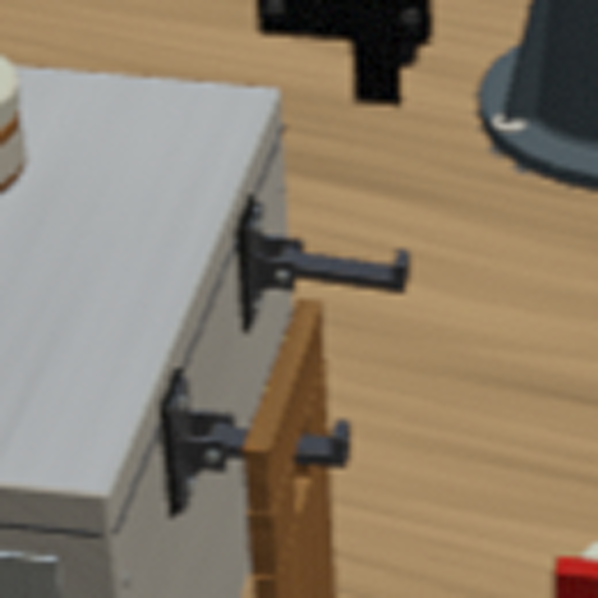

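```bash
python3 - <<'E'
from h import *
import pickle;s=pickle.load(open("s12.pkl","rb"))
S=lambda u,v:(190+u/4.6-.3,140+v/4.6-.3); D=lambda u,v:(290+u/5.4-.3,150+v/5.4-.3)
for n,a,b in [("b lip top",S(403,253),D(418,350)),("a lip top",S(342,425),D(120,260)),("b pin-ish ear",S(285,268),D(487,318))]:
    X=tri(a,b);print(n,inv(X).round(1),(proj("side",X)-b).round(1))
im=cv2.imread("pics/wrist12.png");cv2.imwrite("pics/w12a.png",cv2.resize(im[215:325,290:345],None,fx=5.4,fy=5.4,interpolation=cv2.INTER_CUBIC))
cv2.imwrite("pics/w12b.png",cv2.resize(im[205:355,400:640],None,fx=3.3,fy=3.3,interpolation=cv2.INTER_CUBIC))
E
```

```text
b lip top [-70.6  79.4 203.8] [[-0.6  0.7]]
a lip top [ 73.6  77.3 209.7] [[-0.8  0.9]]
b pin-ish ear [-71.2  18.8 190.3] [[-1.4  1.8]]
```

View pics/w12a.png

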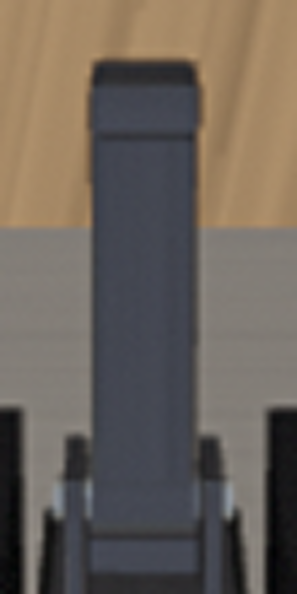

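View pics/w12b.png

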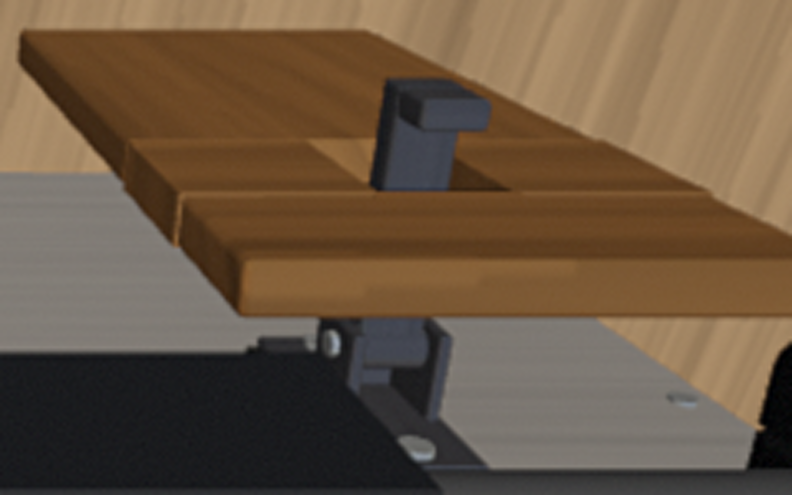

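```bash
python3 - <<'E'
from h import *
import pickle;s=pickle.load(open("s12.pkl","rb"))
W=lambda u,v:(400+u/3.3-.3,205+v/3.3-.3)
for n,uv,z in [("inL",W(245,315),.24),("inR",W(790,317),.24),("outL",W(245,258),.24),("outR",W(780,259),.24),("a lip top L",W(412,115),.208),("R",W(488,115),.208)]: print(n,inv(wz(uv,z,s)).round(1))
for n,uv,z in [("b lip L",(290+93/5.4,215+110/5.4),.204),("R",(290+198/5.4,215+110/5.4),.204),("b lip outer",(290+145/5.4,215+85/5.4),.204),("b lip inner",(290+145/5.4,215+135/5.4),.204)]: print(n,inv(wz(uv,z,s)).round(1))
s=st();print(go(78,53,290,90,s),go(78,53,290,88,s))
E
```

```text
inL [ 25.   47.7 240. ]
inR [124.3  47.2 240. ]
outL [ 23.8  58.9 240. ]
outR [119.9  58.5 240. ]
a lip top L [ 66.9  76.  208. ]
R [ 82.  76. 208.]
b lip L [-75.3  77.9 204. ]
R [-62.4  77.9 204. ]
b lip outer [-68.9  81.1 204. ]
b lip inner [-68.9  74.7 204. ]
t 8.92 case [-70.1  73.  278. ] phi -0.1 F case [-0.6 -0.   0.9] open 0.362 q [-11.  14.  95.   1.  71. -22.]
{'dx': np.float64(14.81), 'dy': np.float64(1.96), 'dz': np.float64(-1.2), 'twist': np.float64(-90.1)} {'dx': np.float64(14.81), 'dy': np.float64(1.96), 'dz': np.float64(-1.2), 'twist': np.float64(-88.1)}
```

>>> arm_command --plan '[{"dx": 2, "dy": 0, "dz": -2.5, "twist": -7, "claw": 0.45}, {"dx": 4, "dy": 0, "dz": -2.5, "twist": -14, "claw": 0.45}, {"dx": 6, "dy": 0.5, "dz": -2.5, "twist": -21, "claw": 0.45}, {"dx": 8, "dy": 1, "dz": -2.5, "twist": -28, "claw": 0.45}, {"dx": 10, "dy": 1.5, "dz": -2.5, "twist": -35, "claw": 0.45}, {"dx": 12, "dy": 2, "dz": -2.5, "twist": -42, "claw": 0.45}, {"dx": 14, "dy": 2, "dz": -2.5, "twist": -49, "claw": 0.45}, {"dx": 14.8, "dy": 2, "dz": -2.5, "twist": -56, "claw": 0.45}]'

```text
time_s: 9.58
position: [0.6398, 0.0328, 0.3004]
tcp_rot: [[0.381, 0.925, -0.003], [0.925, -0.381, 0.011], [0.009, -0.007, -1.0]]
force: [0.4, 0.9, 0.1]
opening: 0.45
```

```bash
python3 -c "
from h import *
s=st();print(go(79,53,290,90,s))"
```

```text
t 9.58 case [ 79.6  52.  300.4] phi 56.2 F case [0.6 0.8 0.1] open 0.45 q [ -7.  26.  72.   1.  82. -75.]
{'dx': np.float64(0.04), 'dy': np.float64(-0.1), 'dz': np.float64(1.05), 'twist': np.float64(-33.8)}
```

>>> arm_command --plan '[{"dx": 0, "dy": -0.1, "dz": 1, "twist": -7, "claw": 0.45}, {"dx": 0, "dy": -0.1, "dz": 1, "twist": -14, "claw": 0.45}, {"dx": 0, "dy": -0.1, "dz": 1, "twist": -21, "claw": 0.45}, {"dx": 0, "dy": -0.1, "dz": 1, "twist": -28, "claw": 0.45}, {"dx": 0, "dy": -0.1, "dz": 1, "twist": -33.8, "claw": 0.45}, {"dx": 0, "dy": -0.1, "dz": 1, "twist": -33.8, "claw": 0.45}, {"dx": 0, "dy": -0.1, "dz": 1, "twist": -33.8, "claw": 0.45}]'

```text
time_s: 10.17
position: [0.6382, 0.0333, 0.2889]
tcp_rot: [[-0.195, 0.981, -0.006], [0.981, 0.195, 0.011], [0.012, -0.004, -1.0]]
force: [0.2, 0.1, 0.8]
opening: 0.45
```

```bash
python3 - <<'E'
from h import *
s=st();print(go(79,53,215,90,s))
import pickle;pickle.dump(s,open("s13.pkl","wb"))
im=bot.capture("wrist")[:,:,::-1];cv2.imwrite("pics/wrist13.png",im)
E
```

```text
t 10.17 case [ 78.2  52.8 288.9] phi 89.9 F case [0.2 0.  0.8] open 0.45 q [  -7.   27.   73.    1.   80. -109.]
{'dx': np.float64(-0.06), 'dy': np.float64(0.11), 'dz': np.float64(7.39), 'twist': np.float64(-0.1)}
```

View pics/wrist13.png

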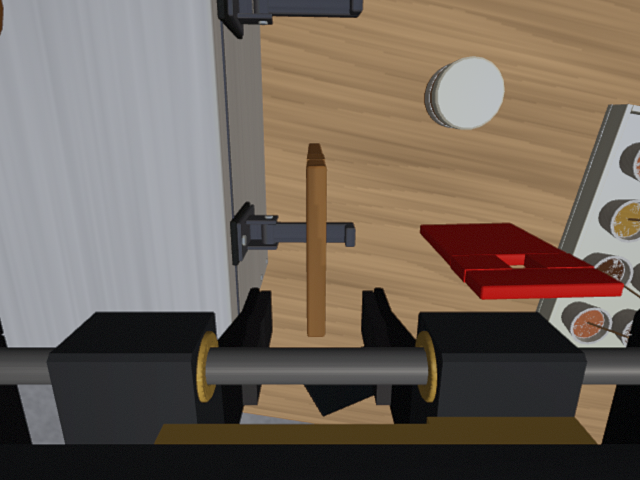

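```bash
python3 - <<'E'
from h import *
import pickle;s=pickle.load(open("s13.pkl","rb"))
for n,uv,z in [("board -x end",(316,164),.24),("board +x end",(316,336),.24),("L face",(306.5,250),.24),("R face",(325.5,250),.24),("a lip",(350,235),.208),("a lip v top",(350,224),.208),("a lip v bot",(350,246),.208),("a arm at slot",(295,233),.198),("b lip",(357,5),.204)]: print(n,inv(wz(uv,z,s)).round(1))
E
```

```text
board -x end [ 22.8  52.5 240. ]
board +x end [132.   52.4 240. ]
L face [ 73.8  46.7 240. ]
R face [ 73.9  58.1 240. ]
a lip [ 73.8  75.8 208. ]
a lip v top [ 66.1  75.6 208. ]
a lip v bot [ 81.6  75.9 208. ]
a arm at slot [ 75.1  38.2 198. ]
b lip [-65.3  77.  204. ]
```

>>> arm_command --plan '[{"dx": 0, "dy": -0.1, "dz": 2, "twist": 0, "claw": 0.45}, {"dx": 0, "dy": -0.1, "dz": 5, "twist": 0, "claw": 0.4}, {"dx": 0, "dy": -0.1, "dz": 7.5, "twist": 0, "claw": 0.3}, {"dx": 0, "dy": -0.1, "dz": 8.4, "twist": 0, "claw": 0.25}, {"dx": 0, "dy": -0.1, "dz": 8.4, "twist": 0, "claw": 0.22}, {"dx": 0, "dy": -0.1, "dz": 8.4, "twist": 0, "claw": 0.2}]'

```text
time_s: 10.72
position: [0.6372, 0.0339, 0.2053]
tcp_rot: [[-0.195, 0.981, -0.006], [0.981, 0.195, 0.011], [0.012, -0.003, -1.0]]
force: [-0.0, -0.1, 0.2]
opening: 0.232
```

```bash
python3 - <<'E'
from h import *
s=st();print(go(77.4,52.5,205,90,s))
im=bot.capture("wrist")[:,:,::-1];cv2.imwrite("pics/wrist14.png",im)
im=bot.capture("side")[:,:,::-1];cv2.imwrite("pics/side14.png",cv2.resize(im[110:260,280:430],None,fx=4,fy=4,interpolation=cv2.INTER_CUBIC))
E
```

```text
t 10.72 case [ 77.4  53.6 205.3] phi 89.9 F case [-0.1 -0.1  0.2] open 0.232 q [  -7.   31.   80.    1.   70. -109.]
{'dx': np.float64(-0.11), 'dy': np.float64(0.0), 'dz': np.float64(0.03), 'twist': np.float64(-0.1)}
```

View pics/wrist14.png

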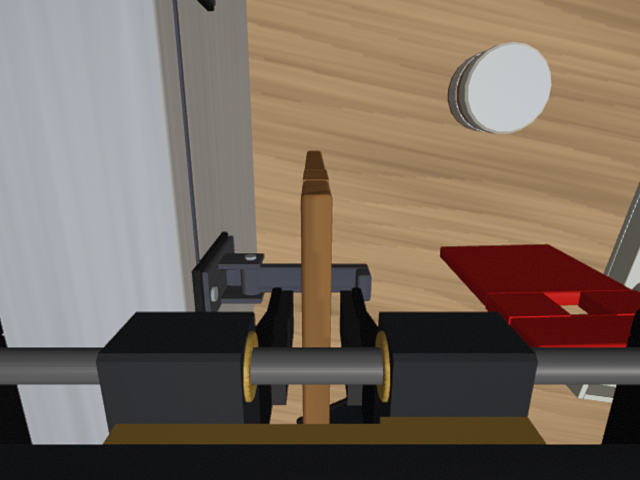

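View pics/side14.png

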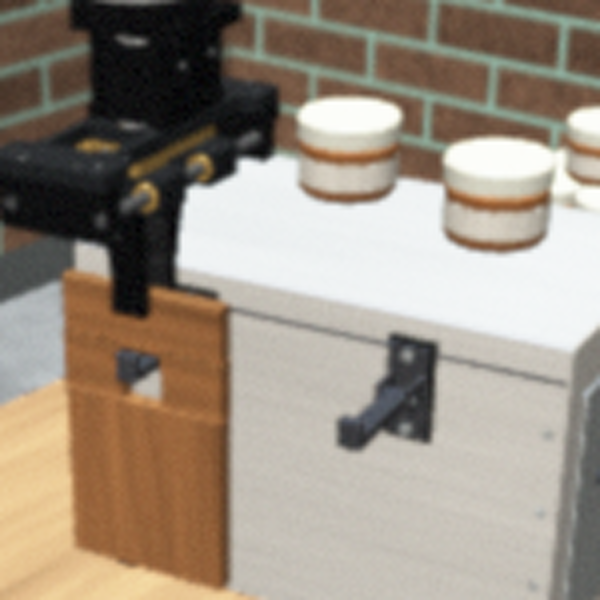

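>>> arm_command --plan '[{"dx": -0.1, "dy": 0, "dz": 0.4, "twist": 0, "claw": 0.2}, {"dx": -0.1, "dy": 0, "dz": 0.4, "twist": 0, "claw": 0.1}, {"dx": -0.1, "dy": 0, "dz": 0.4, "twist": 0, "claw": 0.08}, {"dx": -0.1, "dy": 0, "dz": 0.4, "twist": 0, "claw": 0.08}, {"dx": -0.1, "dy": 0, "dz": 0.4, "twist": 0, "claw": 0.08}]'

```text
time_s: 11.23
position: [0.6391, 0.0329, 0.204]
tcp_rot: [[-0.195, 0.981, 0.0], [0.981, 0.195, 0.01], [0.01, 0.002, -1.0]]
force: [0.7, 0.8, 3.3]
opening: 0.133
```

```bash
python3 -c "
from h import *
s=st()"
```

```text
t 11.23 case [ 79.   52.3 204. ] phi 89.9 F case [0.9 0.6 3.3] open 0.133 q [  -7.   31.   80.    1.   69. -109.]
```

>>> arm_command --plan '[{"dx": 0, "dy": 0, "dz": -0.4, "twist": 0, "claw": 0.08}, {"dx": 0, "dy": 0, "dz": -0.8, "twist": 0, "claw": 0.08}, {"dx": 0, "dy": 0, "dz": -1.2, "twist": 0, "claw": 0.08}, {"dx": 0, "dy": 0, "dz": -1.5, "twist": 0, "claw": 0.08}, {"dx": 0, "dy": 0, "dz": -1.5, "twist": 0, "claw": 0.08}]'

```text
time_s: 11.65
position: [0.6395, 0.0327, 0.2198]
tcp_rot: [[-0.195, 0.981, 0.001], [0.981, 0.195, 0.01], [0.01, 0.003, -1.0]]
force: [0.2, 0.0, -1.5]
opening: 0.137
```

```bash
python3 - <<'E'
from h import *
s=st()
im=bot.capture("side")[:,:,::-1];cv2.imwrite("pics/side15.png",cv2.resize(im[150:260,280:390],None,fx=5.4,fy=5.4,interpolation=cv2.INTER_CUBIC))
im=bot.capture("scene")[:,:,::-1];cv2.imwrite("pics/scene15.png",cv2.resize(im[170:310,190:330],None,fx=4.2,fy=4.2,interpolation=cv2.INTER_CUBIC))
E
```

```text
t 11.65 case [ 79.4  51.9 219.8] phi 89.9 F case [ 0.2 -0.  -1.5] open 0.137 q [  -7.   30.   79.    1.   71. -109.]
```

View pics/side15.png

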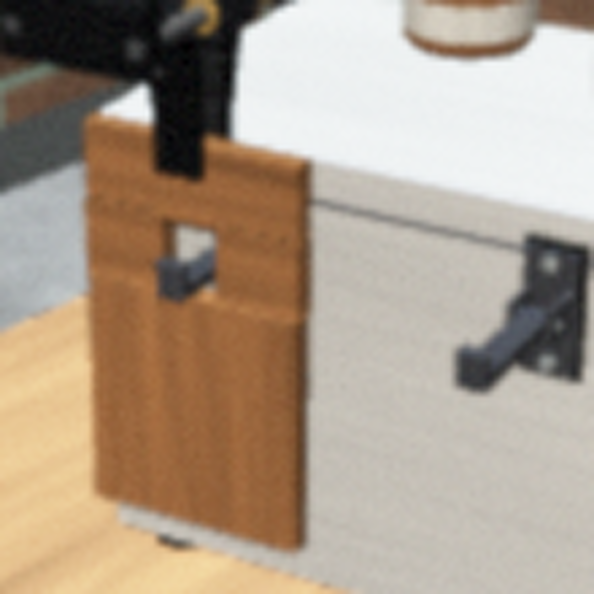

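View pics/scene15.png

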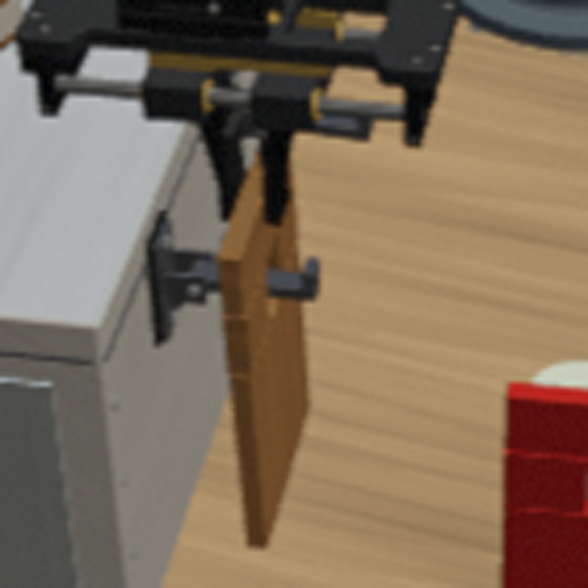

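>>> arm_command --plan '[{"dx": 0.2, "dy": -0.25, "dz": 0, "twist": 0, "claw": 0.08}, {"dx": 0.8, "dy": -0.25, "dz": 0, "twist": 0, "claw": 0.08}, {"dx": 1.4, "dy": -0.25, "dz": 0, "twist": 0, "claw": 0.08}, {"dx": 2.0, "dy": -0.25, "dz": 0, "twist": 0, "claw": 0.08}, {"dx": 2.0, "dy": -0.25, "dz": 0, "twist": 0, "claw": 0.08}]'

```text
time_s: 12.17
position: [0.6321, 0.0536, 0.2191]
tcp_rot: [[-0.196, 0.981, -0.001], [0.98, 0.196, 0.011], [0.011, 0.002, -1.0]]
force: [-0.6, 0.3, -2.2]
opening: 0.135
```

```bash
python3 - <<'E'
from h import *
s=st()
im=bot.capture("side")[:,:,::-1];cv2.imwrite("pics/side16.png",cv2.resize(im[150:260,280:390],None,fx=5.4,fy=5.4,interpolation=cv2.INTER_CUBIC))
E
```

```text
t 12.17 case [ 76.3  73.9 219.1] phi 90.0 F case [-0.5  0.4 -2.2] open 0.135 q [  -6.   30.   79.    1.   71. -107.]
```

View pics/side16.png

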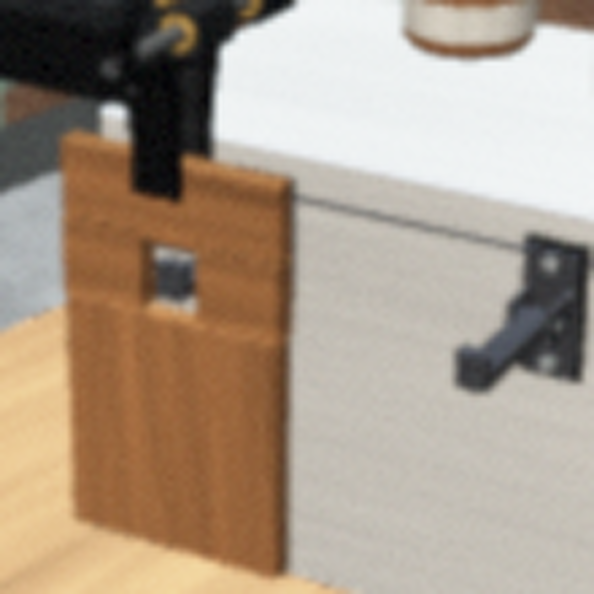

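>>> arm_command --plan '[{"dx": 0.8, "dy": 0, "dz": 0, "twist": 0, "claw": 0.08}, {"dx": 1.6, "dy": 0, "dz": 0, "twist": 0, "claw": 0.08}, {"dx": 2.4, "dy": 0, "dz": 0, "twist": 0, "claw": 0.08}, {"dx": 3.2, "dy": 0, "dz": 0, "twist": 0, "claw": 0.08}, {"dx": 3.2, "dy": 0, "dz": 0, "twist": 0, "claw": 0.08}]'

```text
time_s: 12.63
position: [0.6255, 0.0865, 0.2196]
tcp_rot: [[-0.198, 0.98, -0.001], [0.98, 0.198, 0.011], [0.011, 0.002, -1.0]]
force: [-0.7, 0.4, -1.6]
opening: 0.135
```

```bash
python3 - <<'E'
from h import *
s=st()
im=bot.capture("scene")[:,:,::-1];cv2.imwrite("pics/scene17.png",cv2.resize(im[150:310,180:340],None,fx=3.7,fy=3.7,interpolation=cv2.INTER_CUBIC))
E
```

```text
t 12.63 case [ 76.2 107.5 219.6] phi 90.1 F case [-0.6  0.6 -1.6] open 0.135 q [  -3.   30.   80.    1.   71. -104.]
```

View pics/scene17.png

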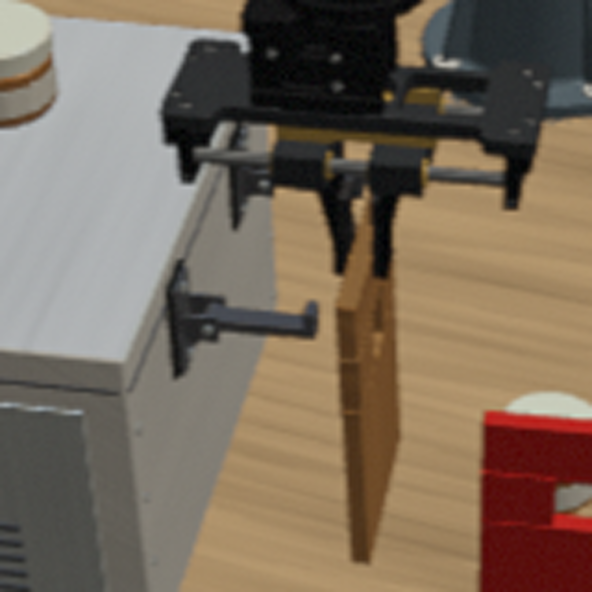

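>>> arm_command --plan '[{"dx": 0, "dy": -1.2, "dz": 0, "twist": 0, "claw": 0.08}, {"dx": 0, "dy": -3.2, "dz": 0, "twist": 0, "claw": 0.08}, {"dx": 0, "dy": -5.6, "dz": 0, "twist": 0, "claw": 0.08}, {"dx": 0, "dy": -8, "dz": 0, "twist": 0, "claw": 0.08}, {"dx": 0, "dy": -10.4, "dz": 0, "twist": 0, "claw": 0.08}, {"dx": 0, "dy": -12.6, "dz": 0, "twist": 0, "claw": 0.08}, {"dx": 0, "dy": -14, "dz": 0, "twist": 0, "claw": 0.08}, {"dx": 0, "dy": -14.5, "dz": 0, "twist": 0, "claw": 0.08}]'

```text
time_s: 13.35
position: [0.481, 0.0565, 0.2194]
tcp_rot: [[-0.198, 0.98, -0.003], [0.98, 0.198, 0.01], [0.01, -0.0, -1.0]]
force: [-0.8, -0.9, -2.4]
opening: 0.135
```

>>> arm_command --plan '[{"dx": 0, "dy": 0, "dz": 0, "twist": 0, "claw": 0.08}]'

```text
time_s: 13.43
position: [0.4807, 0.0562, 0.2198]
tcp_rot: [[-0.197, 0.98, -0.002], [0.98, 0.197, 0.01], [0.01, 0.0, -1.0]]
force: [0.1, -0.1, -1.3]
opening: 0.137
```

```bash
python3 - <<'E'
from h import *
s=st();print(go(-69,97,216,90,s))
im=bot.capture("side")[:,:,::-1];cv2.imwrite("pics/side18.png",cv2.resize(im[150:280,320:450],None,fx=4.6,fy=4.6,interpolation=cv2.INTER_CUBIC))
im=bot.capture("scene")[:,:,::-1];cv2.imwrite("pics/scene18.png",cv2.resize(im[100:260,200:360],None,fx=3.7,fy=3.7,interpolation=cv2.INTER_CUBIC))
E
```

```text
t 13.43 case [-71.7 106.3 219.8] phi 90.0 F case [ 0.  -0.2 -1.3] open 0.137 q [  -7.   18.  100.    1.   62. -109.]
{'dx': np.float64(-0.93), 'dy': np.float64(0.27), 'dz': np.float64(0.37), 'twist': np.float64(0.0)}
```

View pics/side18.png

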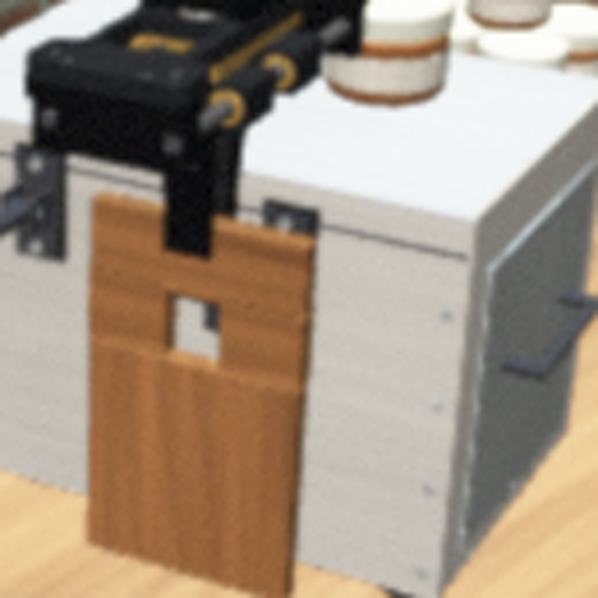

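View pics/scene18.png

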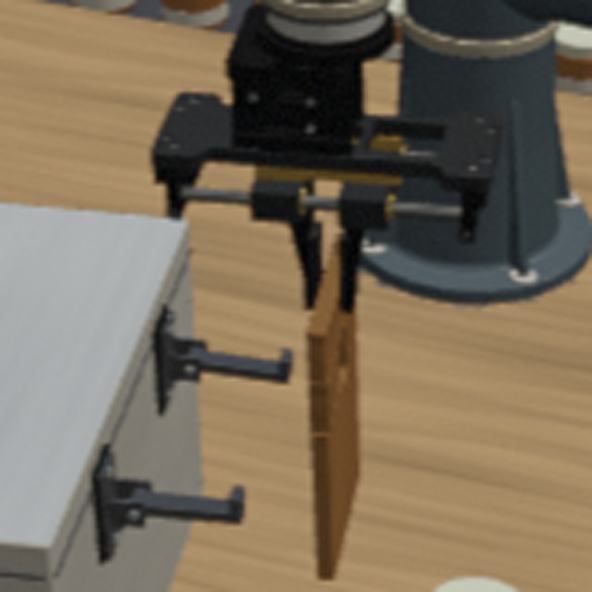

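>>> arm_command --plan '[{"dx": -0.6, "dy": 0.1, "dz": 0.05, "twist": 0, "claw": 0.08}, {"dx": -1.3, "dy": 0.1, "dz": 0.1, "twist": 0, "claw": 0.08}, {"dx": -1.5, "dy": 0.1, "dz": 0.1, "twist": 0, "claw": 0.08}, {"dx": -1.5, "dy": 0.1, "dz": 0.1, "twist": 0, "claw": 0.08}]'

```text
time_s: 13.87
position: [0.4869, 0.0409, 0.2184]
tcp_rot: [[-0.196, 0.981, -0.0], [0.98, 0.196, 0.01], [0.01, 0.001, -1.0]]
force: [-0.0, -0.4, -1.2]
opening: 0.133
```

```bash
python3 - <<'E'
from h import *
s=st()
im=bot.capture("side")[:,:,::-1];cv2.imwrite("pics/side19.png",cv2.resize(im[190:240,340:400],None,fx=10,fy=10,interpolation=cv2.INTER_CUBIC))
im=bot.capture("scene")[:,:,::-1];cv2.imwrite("pics/scene19.png",cv2.resize(im[160:260,220:320],None,fx=6,fy=6,interpolation=cv2.INTER_CUBIC))
E
```

```text
t 13.87 case [-68.6  90.1 218.4] phi 90.0 F case [-0.1 -0.4 -1.2] open 0.133 q [  -9.   18.  100.    1.   62. -110.]
```

View pics/side19.png

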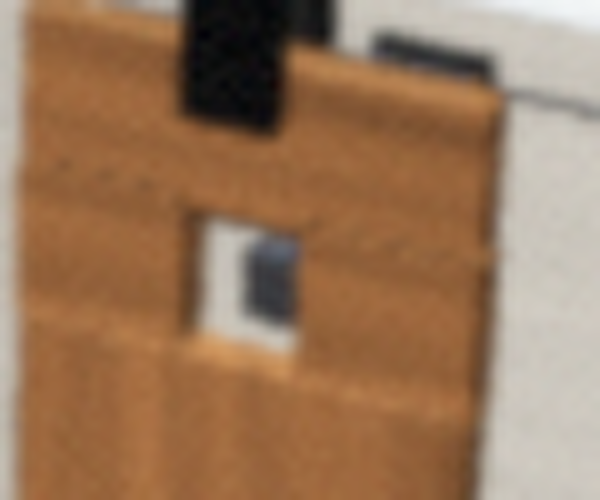

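View pics/scene19.png

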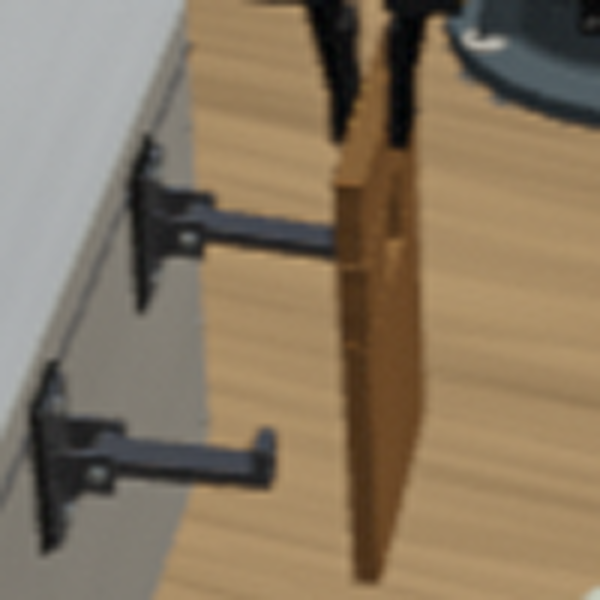

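>>> arm_command --plan '[{"dx": 0, "dy": 0, "dz": 0.25, "twist": 0, "claw": 0.08}, {"dx": 0, "dy": 0, "dz": 0.45, "twist": 0, "claw": 0.08}, {"dx": -0.5, "dy": 0, "dz": 0.45, "twist": 0, "claw": 0.08}, {"dx": -1.1, "dy": 0, "dz": 0.45, "twist": 0, "claw": 0.08}, {"dx": -1.1, "dy": 0, "dz": 0.45, "twist": 0, "claw": 0.08}]'

```text
time_s: 14.38
position: [0.4889, 0.0297, 0.2138]
tcp_rot: [[-0.196, 0.981, -0.0], [0.98, 0.196, 0.009], [0.009, 0.001, -1.0]]
force: [0.4, -0.6, -2.2]
opening: 0.138
```

```bash
python3 - <<'E'
from h import *
s=st()
im=bot.capture("side")[:,:,::-1];cv2.imwrite("pics/side20.png",cv2.resize(im[190:240,340:400],None,fx=10,fy=10,interpolation=cv2.INTER_CUBIC))
E
```

```text
t 14.38 case [-68.8  78.7 213.8] phi 90.0 F case [ 0.2 -0.6 -2.2] open 0.138 q [ -10.   19.  100.    1.   61. -112.]
```

View pics/side20.png

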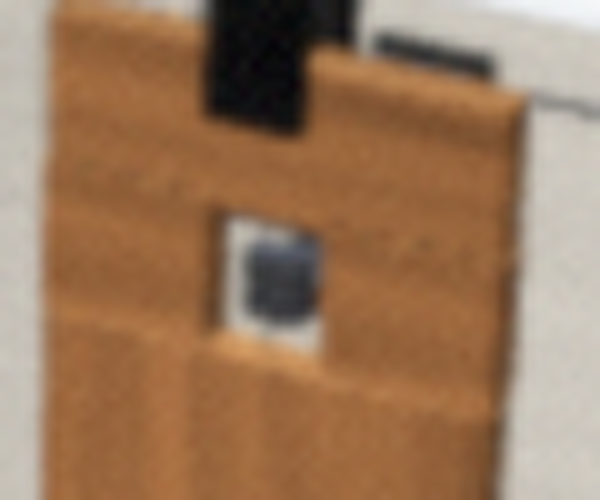

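>>> arm_command --plan '[{"dx": -0.5, "dy": 0, "dz": 0, "twist": 0, "claw": 0.08}, {"dx": -1.1, "dy": 0, "dz": 0, "twist": 0, "claw": 0.08}, {"dx": -1.7, "dy": 0, "dz": 0, "twist": 0, "claw": 0.08}, {"dx": -2.3, "dy": 0, "dz": 0, "twist": 0, "claw": 0.08}, {"dx": -2.5, "dy": 0, "dz": 0, "twist": 0, "claw": 0.08}, {"dx": -2.5, "dy": 0, "dz": 0, "twist": 0, "claw": 0.08}]'

```text
time_s: 14.93
position: [0.4939, 0.0048, 0.2136]
tcp_rot: [[-0.195, 0.981, -0.0], [0.981, 0.195, 0.01], [0.01, 0.002, -1.0]]
force: [-0.0, 0.7, -0.7]
opening: 0.136
```

```bash
python3 - <<'E'
from h import *
s=st()
im=bot.capture("side")[:,:,::-1];cv2.imwrite("pics/side21.png",cv2.resize(im[190:240,340:400],None,fx=10,fy=10,interpolation=cv2.INTER_CUBIC))
im=bot.capture("scene")[:,:,::-1];cv2.imwrite("pics/scene21.png",cv2.resize(im[130:260,210:340],None,fx=4.6,fy=4.6,interpolation=cv2.INTER_CUBIC))
E
```

```text
t 14.93 case [-68.8  53.3 213.6] phi 89.9 F case [ 0.1  0.7 -0.7] open 0.136 q [ -13.   19.  100.    1.   61. -114.]
```

View pics/side21.png

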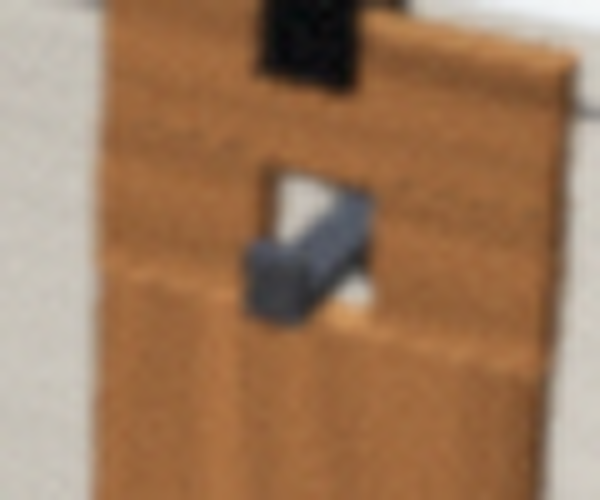

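View pics/scene21.png

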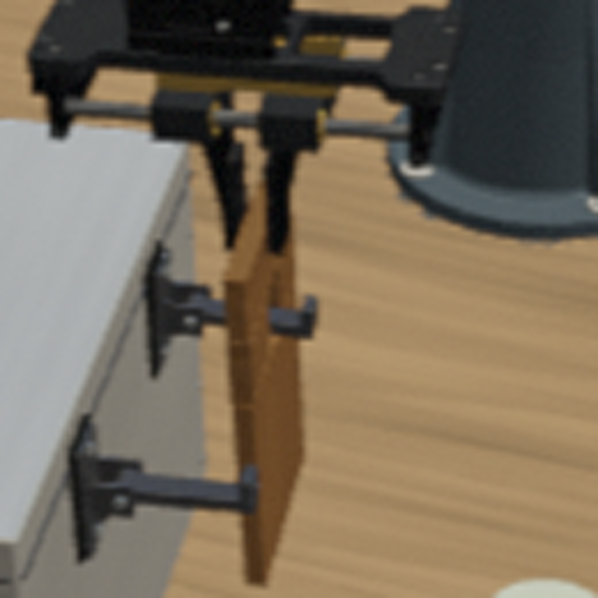

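>>> arm_command --plan '[{"dx": 0, "dy": 0, "dz": 0.3, "twist": 0, "claw": 0.08}, {"dx": 0, "dy": 0, "dz": 0.6, "twist": 0, "claw": 0.08}, {"dx": 0, "dy": 0, "dz": 0.8, "twist": 0, "claw": 0.08}, {"dx": 0, "dy": 0, "dz": 0.8, "twist": 0, "claw": 0.08}]'

```text
time_s: 15.37
position: [0.493, 0.0059, 0.2049]
tcp_rot: [[-0.196, 0.981, -0.002], [0.981, 0.196, 0.011], [0.011, -0.0, -1.0]]
force: [1.2, -0.0, -1.2]
opening: 0.131
```

```bash
python3 -c "
from h import *
s=st()"
```

```text
t 15.37 case [-69.5  54.6 204.9] phi 89.9 F case [ 1.1 -0.2 -1.2] open 0.131 q [ -13.   20.  100.    1.   60. -114.]
```

>>> arm_command --plan '[{"dx": 0, "dy": 0, "dz": 0.15, "twist": 0, "claw": 0.08}, {"dx": 0, "dy": 0, "dz": 0.25, "twist": 0, "claw": 0.08}, {"dx": 0, "dy": 0, "dz": 0.25, "twist": 0, "claw": 0.08}]'

```text
time_s: 15.62
position: [0.4927, 0.0061, 0.2021]
tcp_rot: [[-0.196, 0.981, -0.003], [0.981, 0.196, 0.011], [0.011, -0.001, -1.0]]
force: [-1.0, 0.6, -1.8]
opening: 0.136
```

```bash
python3 -c "
from h import *
s=st()"
```

```text
t 15.62 case [-69.8  54.8 202.1] phi 89.9 F case [-0.9  0.7 -1.8] open 0.136 q [ -13.   20.  100.    1.   60. -114.]
```

>>> arm_command --plan '[{"dx": 0, "dy": 0, "dz": 0.15, "twist": 0, "claw": 0.08}, {"dx": 0, "dy": 0, "dz": 0.25, "twist": 0, "claw": 0.08}, {"dx": 0, "dy": 0, "dz": 0.25, "twist": 0, "claw": 0.08}]'

```text
time_s: 15.87
position: [0.4928, 0.0061, 0.1995]
tcp_rot: [[-0.196, 0.981, -0.003], [0.981, 0.196, 0.011], [0.011, -0.001, -1.0]]
force: [-0.7, 1.3, -2.3]
opening: 0.134
```

```bash
python3 - <<'E'
from h import *
s=st()
im=bot.capture("side")[:,:,::-1];cv2.imwrite("pics/side22.png",cv2.resize(im[190:240,340:400],None,fx=10,fy=10,interpolation=cv2.INTER_CUBIC))
E
```

```text
t 15.87 case [-69.7  54.8 199.5] phi 89.9 F case [-0.4  1.4 -2.3] open 0.134 q [ -13.   20.  101.    1.   60. -114.]
```

View pics/side22.png

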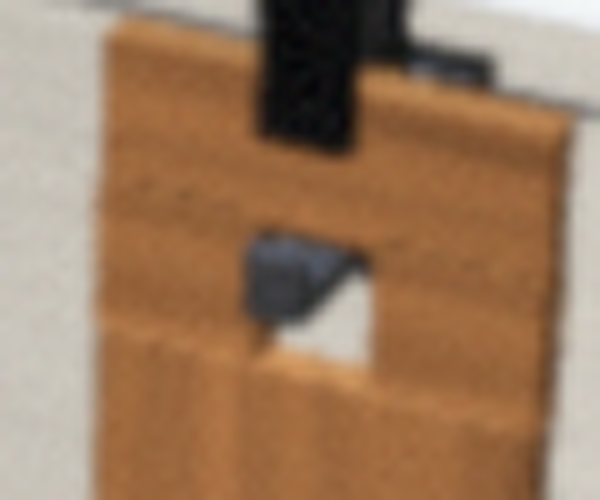

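>>> arm_command --plan '[{"dx": 0, "dy": 0, "dz": 0.1, "twist": 0, "claw": 0.08}, {"dx": 0, "dy": 0, "dz": 0.2, "twist": 0, "claw": 0.08}, {"dx": 0, "dy": 0, "dz": 0.2, "twist": 0, "claw": 0.08}]'

```text
time_s: 16.17
position: [0.4932, 0.0061, 0.1991]
tcp_rot: [[-0.196, 0.981, -0.002], [0.981, 0.196, 0.01], [0.011, 0.0, -1.0]]
force: [-2.8, -0.5, 7.8]
opening: 0.134
```

```bash
python3 -c "
from h import *
s=st()"
```

```text
t 16.17 case [-69.3  54.7 199.1] phi 89.9 F case [-2.9  0.1  7.8] open 0.134 q [ -13.   20.  101.    1.   59. -114.]
```

>>> arm_command --plan '[{"dx": 0, "dy": 0, "dz": 0, "twist": 0, "claw": 0.08}, {"dx": 0, "dy": 0, "dz": 0, "twist": 0, "claw": 0.08}]'

```text
time_s: 16.33
position: [0.4935, 0.006, 0.1995]
tcp_rot: [[-0.196, 0.981, -0.001], [0.981, 0.196, 0.01], [0.01, 0.001, -1.0]]
force: [-0.2, 0.7, -1.5]
opening: 0.129
```

```bash
python3 -c "
from h import *
s=st()"
```

```text
t 16.33 case [-69.   54.6 199.5] phi 89.9 F case [-0.   0.7 -1.5] open 0.129 q [ -13.   20.  101.    1.   59. -114.]
```

>>> arm_command --plan '[{"dx": 0, "dy": 0, "dz": 0.07, "twist": 0, "claw": 0.08}, {"dx": 0, "dy": 0, "dz": 0.07, "twist": 0, "claw": 0.08}, {"dx": 0, "dy": 0, "dz": 0.07, "twist": 0, "claw": 0.15}, {"dx": 0, "dy": 0, "dz": 0.07, "twist": 0, "claw": 0.18}, {"dx": 0, "dy": 0, "dz": 0.07, "twist": 0, "claw": 0.22}, {"dx": 0, "dy": 0, "dz": 0.07, "twist": 0, "claw": 0.27}, {"dx": 0, "dy": 0, "dz": 0.07, "twist": 0, "claw": 0.32}, {"dx": 0, "dy": 0, "dz": 0.07, "twist": 0, "claw": 0.35}]'

```text
time_s: 17.0
position: [0.4935, 0.006, 0.1986]
tcp_rot: [[-0.196, 0.981, -0.001], [0.981, 0.196, 0.01], [0.01, 0.001, -1.0]]
force: [0.2, 0.4, -0.2]
opening: 0.315
```

```bash
python3 - <<'E'
from h import *
s=st()
im=bot.capture("side")[:,:,::-1];cv2.imwrite("pics/side23.png",cv2.resize(im[150:270,300:420],None,fx=5,fy=5,interpolation=cv2.INTER_CUBIC))
im=bot.capture("wrist")[:,:,::-1];cv2.imwrite("pics/wrist23.png",im)
E
```

```text
t 17.0 case [-69.1  54.6 198.6] phi 89.9 F case [ 0.3  0.4 -0.2] open 0.315 q [ -13.   20.  101.    1.   59. -114.]
```

View pics/side23.png

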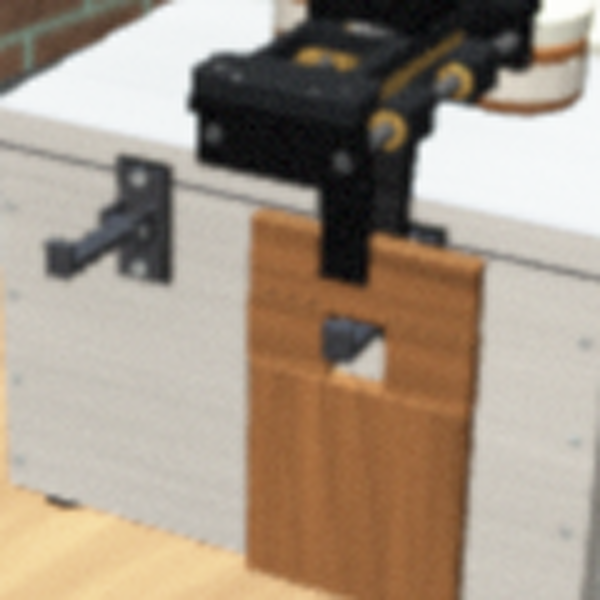

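View pics/wrist23.png

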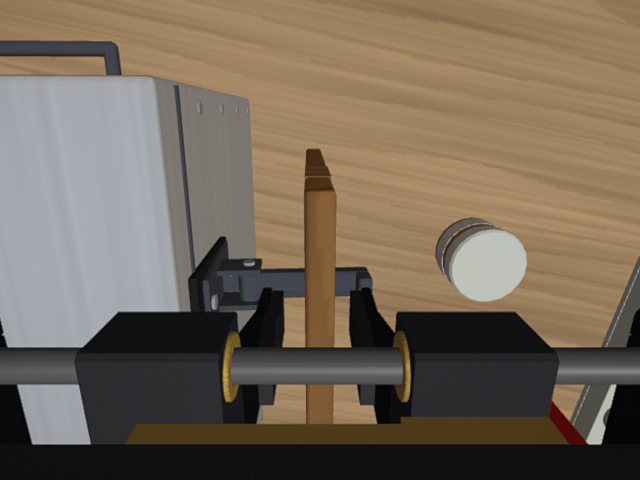

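>>> arm_command --plan '[{"dx": 0, "dy": 0, "dz": -1.5, "twist": 0, "claw": 0.36}, {"dx": 0, "dy": 0, "dz": -4, "twist": 0, "claw": 0.36}, {"dx": 0, "dy": 0, "dz": -7.5, "twist": 0, "claw": 0.36}, {"dx": 0.5, "dy": 2.5, "dz": -9.5, "twist": 7, "claw": 0.36}, {"dx": 1, "dy": 5, "dz": -10, "twist": 14, "claw": 0.36}, {"dx": 1.4, "dy": 8, "dz": -10, "twist": 21, "claw": 0.36}, {"dx": 1.4, "dy": 11, "dz": -10, "twist": 28, "claw": 0.36}, {"dx": 1.4, "dy": 14, "dz": -10, "twist": 35, "claw": 0.36}]'

```text
time_s: 17.77
position: [0.6292, 0.0468, 0.2994]
tcp_rot: [[0.407, 0.913, -0.0], [0.913, -0.407, 0.01], [0.009, -0.004, -1.0]]
force: [-0.4, -0.7, 0.2]
opening: 0.357
```

```bash
python3 -c "
from h import *
s=st();print(go(74.5,68,285,0,s))
im=bot.capture('side')[:,:,::-1];cv2.imwrite('pics/side24.png',im)"
```

```text
t 17.77 case [ 72.   67.8 299.4] phi 54.6 F case [-0.5 -0.7  0.2] open 0.357 q [ -6.  26.  74.   1.  81. -72.]
{'dx': np.float64(0.14), 'dy': np.float64(0.2), 'dz': np.float64(1.44), 'twist': np.float64(54.6)}
```

View pics/side24.png

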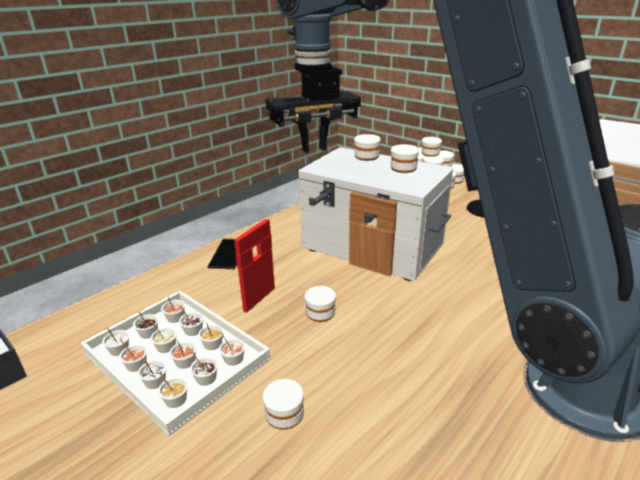

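Board hangs at about (372,230) on hook b. I'll finish the twist over hook a.

>>> arm_command --plan '[{"dx": 0.1, "dy": 0.2, "dz": 0.5, "twist": 7, "claw": 0.36}, {"dx": 0.1, "dy": 0.2, "dz": 0.5, "twist": 14, "claw": 0.36}, {"dx": 0.1, "dy": 0.2, "dz": 0.5, "twist": 21, "claw": 0.36}, {"dx": 0.1, "dy": 0.2, "dz": 0.5, "twist": 28, "claw": 0.36}, {"dx": 0.1, "dy": 0.2, "dz": 0.5, "twist": 35, "claw": 0.36}, {"dx": 0.1, "dy": 0.2, "dz": 0.5, "twist": 42, "claw": 0.36}, {"dx": 0.1, "dy": 0.2, "dz": 0.5, "twist": 49, "claw": 0.36}, {"dx": 0.1, "dy": 0.2, "dz": 0.5, "twist": 54.6, "claw": 0.36}]'

```text
time_s: 18.48
position: [0.6373, 0.0474, 0.2932]
tcp_rot: [[0.982, 0.188, 0.006], [0.188, -0.982, 0.011], [0.008, -0.01, -1.0]]
force: [-0.1, 0.3, -0.4]
opening: 0.363
```

>>> arm_command --plan '[{"dx": 0, "dy": 0, "dz": 0, "twist": 0, "claw": 0.36}]'

```text
time_s: 18.57
position: [0.6371, 0.0474, 0.293]
tcp_rot: [[0.982, 0.187, 0.006], [0.187, -0.982, 0.011], [0.008, -0.01, -1.0]]
force: [-1.1, 0.5, -0.8]
opening: 0.359
```

```bash
python3 - <<'E'
from h import *
s=st();print(go(74.5,68,240,0,s))
import pickle;pickle.dump(s,open("s25.pkl","wb"))
im=bot.capture("wrist")[:,:,::-1];cv2.imwrite("pics/wrist25.png",im)
E
```

```text
t 18.57 case [ 79.9  66.9 293. ] phi -0.6 F case [-0.9  0.7 -0.8] open 0.359 q [ -6.  26.  74.   1.  80. -17.]
{'dx': np.float64(-0.58), 'dy': np.float64(-0.06), 'dz': np.float64(5.3), 'twist': np.float64(-0.6)}
```

View pics/wrist25.png

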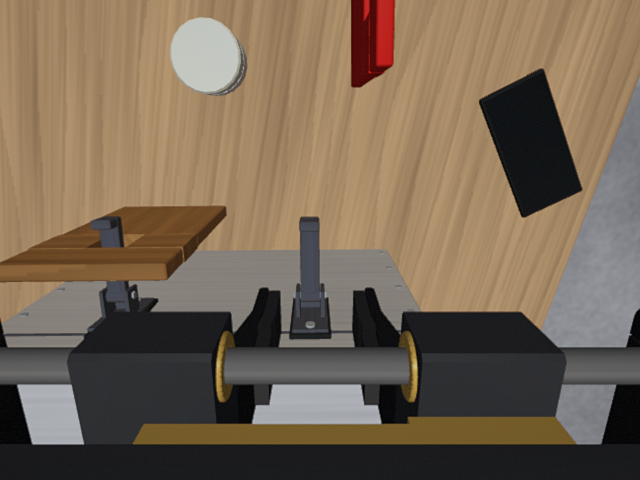

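```bash
python3 - <<'E'
from h import *
import pickle;s=pickle.load(open("s25.pkl","rb"))
im=cv2.imread("pics/wrist25.png");cv2.imwrite("pics/w25.png",cv2.resize(im[210:345,270:350],None,fx=4.4,fy=4.4,interpolation=cv2.INTER_CUBIC))
for n,uv,z in [("lip L",(300,224),.209),("lip R",(319.5,224),.209),("lip out",(310,220),.209),("lip in",(310,231),.209),("arm base L",(301,283),.197),("R",(320,283),.197)]: print(n,inv(wz(uv,z,s)).round(1))
E
```

```text
lip L [ 69.7  78.  209. ]
lip R [ 82.9  77.8 209. ]
lip out [ 76.5  80.7 209. ]
lip in [ 76.4  73.  209. ]
arm base L [ 69.   29.9 197. ]
R [ 83.1  29.7 197. ]
```

View pics/w25.png

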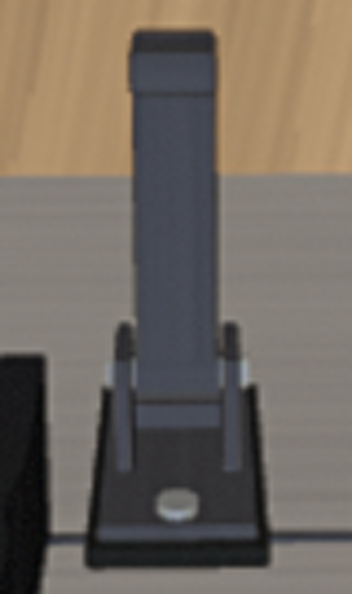

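>>> arm_command --plan '[{"dx": -0.35, "dy": -0.3, "dz": 3, "twist": -0.6, "claw": 0.36}, {"dx": -0.35, "dy": -0.3, "dz": 6, "twist": -0.6, "claw": 0.36}, {"dx": -0.35, "dy": -0.3, "dz": 8.5, "twist": -0.6, "claw": 0.33}, {"dx": -0.35, "dy": -0.3, "dz": 8.5, "twist": -0.6, "claw": 0.3}]'

```text
time_s: 18.95
position: [0.629, 0.051, 0.2022]
tcp_rot: [[0.979, 0.203, -0.007], [0.203, -0.979, 0.012], [-0.004, -0.014, -1.0]]
force: [-0.7, 0.4, 0.5]
opening: 0.323
```

```bash
python3 - <<'E'
from h import *
s=st();print(go(76.2,70,177,0,s))
im=bot.capture("wrist")[:,:,::-1];cv2.imwrite("pics/wrist26.png",im)
E
```

```text
t 18.95 case [ 72.7  72.  202.2] phi 0.3 F case [-0.6  0.5  0.5] open 0.323 q [ -6.  31.  81.   1.  69. -18.]
{'dx': np.float64(0.36), 'dy': np.float64(0.23), 'dz': np.float64(2.51), 'twist': np.float64(0.3)}
```

View pics/wrist26.png

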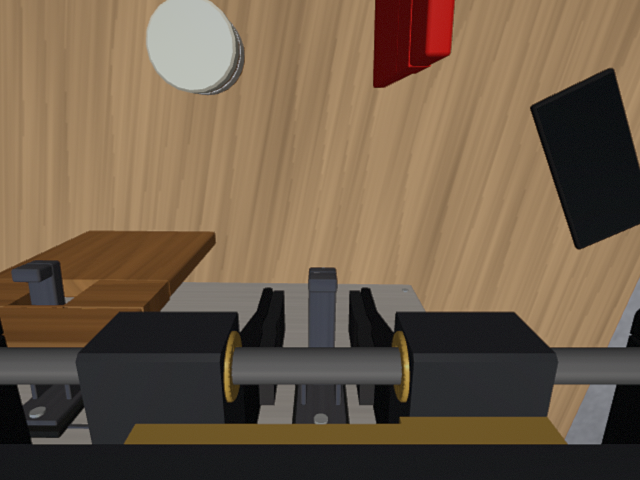

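>>> arm_command --plan '[{"dx": 0.32, "dy": 0.2, "dz": 0.8, "twist": 0.3, "claw": 0.3}, {"dx": 0.32, "dy": 0.2, "dz": 1.8, "twist": 0.3, "claw": 0.28}, {"dx": 0.32, "dy": 0.2, "dz": 2.5, "twist": 0.3, "claw": 0.25}, {"dx": 0.32, "dy": 0.2, "dz": 2.5, "twist": 0.3, "claw": 0.22}, {"dx": 0.32, "dy": 0.2, "dz": 2.5, "twist": 0.3, "claw": 0.22}]'

```text
time_s: 19.42
position: [0.6344, 0.0498, 0.18]
tcp_rot: [[0.98, 0.197, -0.002], [0.197, -0.98, 0.012], [0.0, -0.012, -1.0]]
force: [0.3, -0.9, -0.3]
opening: 0.226
```

```bash
python3 - <<'E'
from h import *
s=st();print(go(76.2,70,177,0,s))
im=bot.capture("wrist")[:,:,::-1];cv2.imwrite("pics/wrist27.png",im[200:450,200:450])
im=bot.capture("side")[:,:,::-1];cv2.imwrite("pics/side27.png",cv2.resize(im[130:280,280:430],None,fx=4,fy=4,interpolation=cv2.INTER_CUBIC))
E
```

```text
t 19.42 case [ 77.8  69.7 180. ] phi 0.0 F case [ 0.1 -0.9 -0.3] open 0.226 q [ -6.  32.  81.   1.  66. -18.]
{'dx': np.float64(-0.16), 'dy': np.float64(-0.02), 'dz': np.float64(0.3), 'twist': np.float64(0.0)}
```

View pics/wrist27.png

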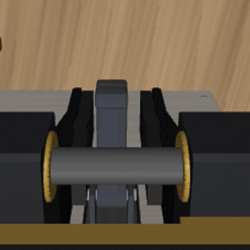

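View pics/side27.png

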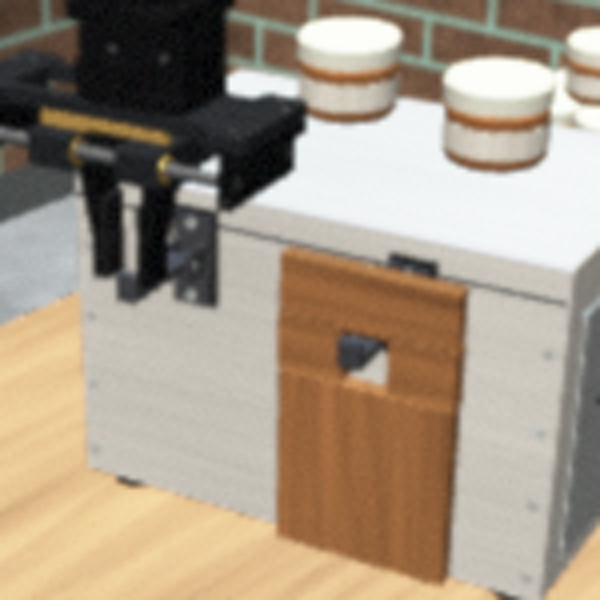

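>>> arm_command --plan '[{"dx": -0.16, "dy": 0, "dz": 0.5, "twist": 0, "claw": 0.22}, {"dx": -0.16, "dy": 0, "dz": 1.0, "twist": 0, "claw": 0.22}, {"dx": -0.16, "dy": 0, "dz": 1.0, "twist": 0, "claw": 0.2}, {"dx": -0.16, "dy": 0, "dz": 1.0, "twist": 0, "claw": 0.1}, {"dx": -0.16, "dy": 0, "dz": 1.0, "twist": 0, "claw": 0.1}, {"dx": -0.16, "dy": 0, "dz": 1.0, "twist": 0, "claw": 0.1}]'

```text
time_s: 20.02
position: [0.6322, 0.0495, 0.1702]
tcp_rot: [[0.98, 0.197, -0.003], [0.197, -0.98, 0.012], [-0.001, -0.012, -1.0]]
force: [-1.9, -0.7, -0.5]
opening: 0.159
```

```bash
python3 - <<'E'
from h import *
s=st()
im=bot.capture("side")[:,:,::-1];cv2.imwrite("pics/side28.png",cv2.resize(im[170:230,290:350],None,fx=9,fy=9,interpolation=cv2.INTER_CUBIC))
E
```

```text
t 20.02 case [ 75.6  69.9 170.2] phi 0.0 F case [-2.  -0.3 -0.5] open 0.159 q [ -6.  33.  82.   1.  65. -18.]
```

View pics/side28.png

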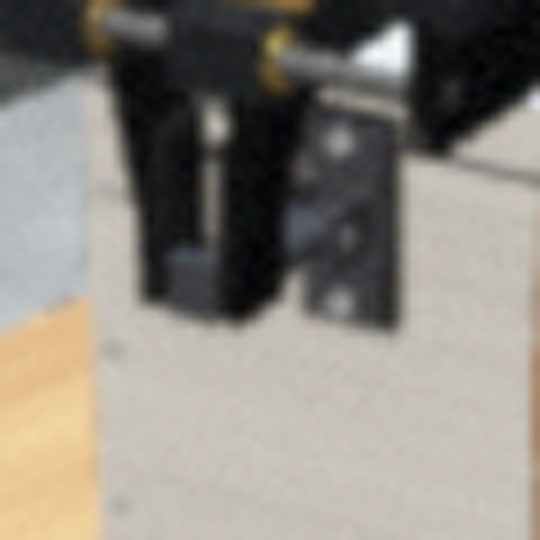

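>>> arm_command --plan '[{"dx": 0, "dy": 0.05, "dz": -0.5, "twist": 0, "claw": 0.1}, {"dx": 0, "dy": 0.18, "dz": -0.98, "twist": 0, "claw": 0.1}, {"dx": 0, "dy": 0.34, "dz": -1.44, "twist": 0, "claw": 0.1}, {"dx": 0, "dy": 0.55, "dz": -1.9, "twist": 0, "claw": 0.1}, {"dx": 0, "dy": 0.55, "dz": -1.9, "twist": 0, "claw": 0.1}]'

```text
time_s: 20.48
position: [0.6333, 0.0438, 0.1897]
tcp_rot: [[0.98, 0.197, -0.004], [0.197, -0.98, 0.012], [-0.001, -0.013, -1.0]]
force: [0.1, 0.2, -6.6]
opening: 0.153
```

```bash
python3 - <<'E'
from h import *
s=st()
im=bot.capture("side")[:,:,::-1];cv2.imwrite("pics/side29.png",cv2.resize(im[160:230,285:355],None,fx=8,fy=8,interpolation=cv2.INTER_CUBIC))
E
```

```text
t 20.48 case [ 75.5  64.1 189.7] phi -0.0 F case [ 0.1  0.2 -6.6] open 0.153 q [ -6.  32.  81.   1.  68. -18.]
```

View pics/side29.png

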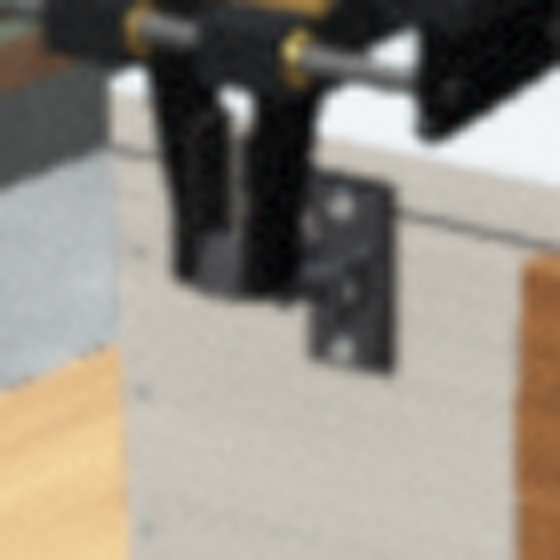

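>>> arm_command --plan '[{"dx": 0, "dy": 0.25, "dz": -0.42, "twist": 0, "claw": 0.1}, {"dx": 0, "dy": 0.54, "dz": -0.82, "twist": 0, "claw": 0.1}, {"dx": 0, "dy": 0.88, "dz": -1.19, "twist": 0, "claw": 0.1}, {"dx": 0, "dy": 1.24, "dz": -1.53, "twist": 0, "claw": 0.1}, {"dx": 0, "dy": 1.64, "dz": -1.82, "twist": 0, "claw": 0.1}, {"dx": 0, "dy": 2.06, "dz": -2.08, "twist": 0, "claw": 0.1}, {"dx": 0, "dy": 2.06, "dz": -2.08, "twist": 0, "claw": 0.1}]'

```text
time_s: 21.12
position: [0.6374, 0.0233, 0.2116]
tcp_rot: [[0.98, 0.197, -0.003], [0.197, -0.98, 0.013], [-0.001, -0.013, -1.0]]
force: [-2.0, 4.4, -1.4]
opening: 0.15
```

```bash
python3 - <<'E'
from h import *
s=st()
im=bot.capture("side")[:,:,::-1];cv2.imwrite("pics/side30.png",cv2.resize(im[150:220,285:355],None,fx=8,fy=8,interpolation=cv2.INTER_CUBIC))
im=bot.capture("scene")[:,:,::-1];cv2.imwrite("pics/scene30.png",cv2.resize(im[150:280,190:320],None,fx=4.6,fy=4.6,interpolation=cv2.INTER_CUBIC))
E
```

```text
t 21.12 case [ 75.4  43.1 211.6] phi -0.0 F case [-1.1  4.7 -1.4] open 0.15 q [ -8.  31.  79.   1.  70. -20.]
```

View pics/side30.png

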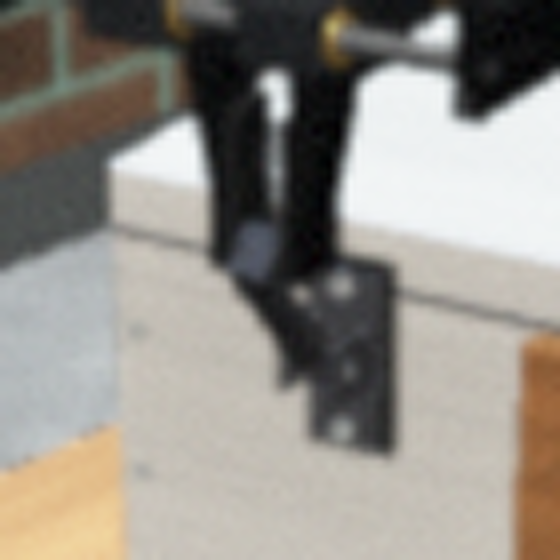

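View pics/scene30.png

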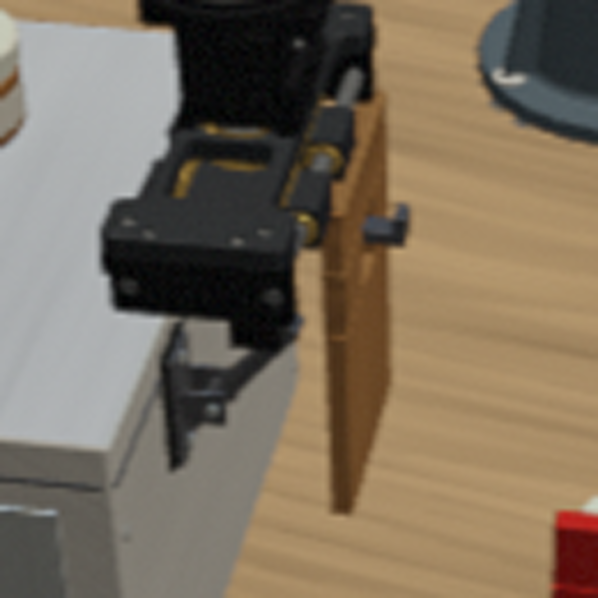

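>>> arm_command --plan '[{"dx": 0, "dy": 0.45, "dz": -0.25, "twist": 0, "claw": 0.1}, {"dx": 0, "dy": 0.9, "dz": -0.45, "twist": 0, "claw": 0.1}, {"dx": 0, "dy": 1.3, "dz": -0.6, "twist": 0, "claw": 0.1}, {"dx": 0, "dy": 1.3, "dz": -0.6, "twist": 0, "claw": 0.1}]'

```text
time_s: 21.55
position: [0.64, 0.0096, 0.2175]
tcp_rot: [[0.98, 0.197, -0.003], [0.197, -0.98, 0.011], [-0.001, -0.012, -1.0]]
force: [0.1, 3.6, -4.9]
opening: 0.149
```

```bash
python3 - <<'E'
from h import *
s=st()
im=bot.capture("side")[:,:,::-1];cv2.imwrite("pics/side31.png",cv2.resize(im[150:220,285:355],None,fx=8,fy=8,interpolation=cv2.INTER_CUBIC))
im=bot.capture("scene")[:,:,::-1];cv2.imwrite("pics/scene31.png",cv2.resize(im[150:280,190:320],None,fx=4.6,fy=4.6,interpolation=cv2.INTER_CUBIC))
E
```

```text
t 21.55 case [ 75.4  29.3 217.5] phi -0.0 F case [ 0.8  3.5 -4.9] open 0.149 q [ -9.  30.  79.   1.  71. -21.]
```

View pics/side31.png

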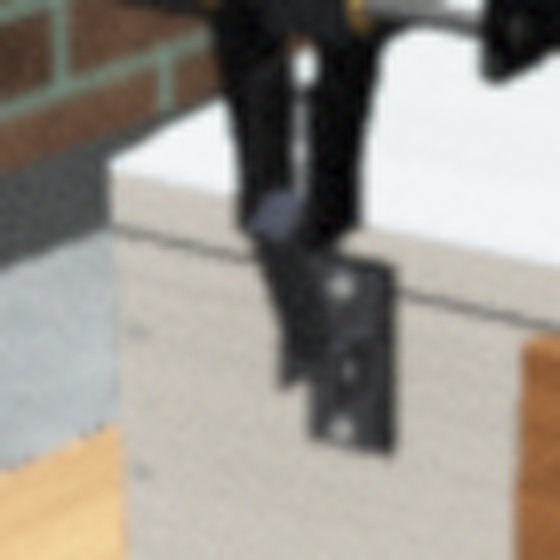

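View pics/scene31.png

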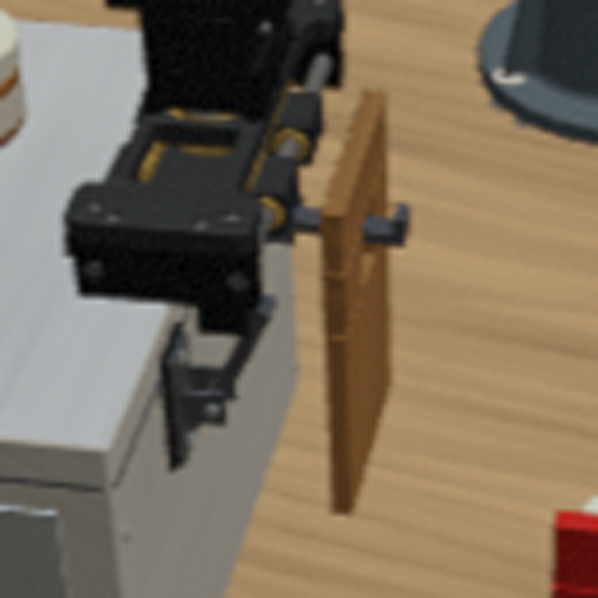

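>>> arm_command --plan '[{"dx": 0, "dy": 0, "dz": 0, "twist": 0, "claw": 0.35}, {"dx": 0, "dy": 0, "dz": 0, "twist": 0, "claw": 0.35}, {"dx": 0, "dy": 0, "dz": -2, "twist": 0, "claw": 0.35}, {"dx": 0, "dy": 0, "dz": -5, "twist": 0, "claw": 0.35}, {"dx": 0.1, "dy": -2.5, "dz": -6, "twist": 0, "claw": 0.1}, {"dx": 0.1, "dy": -5, "dz": -6, "twist": 0, "claw": 0}, {"dx": 0.1, "dy": -5, "dz": -6, "twist": 0, "claw": 0}, {"dx": 0.1, "dy": -5, "dz": -4, "twist": 0, "claw": 0}]'

```text
time_s: 22.32
position: [0.6355, 0.0582, 0.2641]
tcp_rot: [[0.98, 0.199, 0.011], [0.199, -0.98, 0.007], [0.013, -0.005, -1.0]]
force: [0.4, -0.4, -0.3]
opening: 0.128
```

```bash
python3 - <<'E'
from h import *
s=st();print(go(76,76,221,0,s))
import pickle;pickle.dump(s,open("s32.pkl","wb"))
im=bot.capture("wrist")[:,:,::-1];cv2.imwrite("pics/wrist32.png",im)
E
```

```text
t 22.32 case [ 80.5  77.8 264.1] phi 0.1 F case [ 0.4 -0.5 -0.3] open 0.128 q [ -5.  27.  76.   0.  76. -17.]
{'dx': np.float64(-0.5), 'dy': np.float64(0.2), 'dz': np.float64(4.3), 'twist': np.float64(0.1)}
```

View pics/wrist32.png

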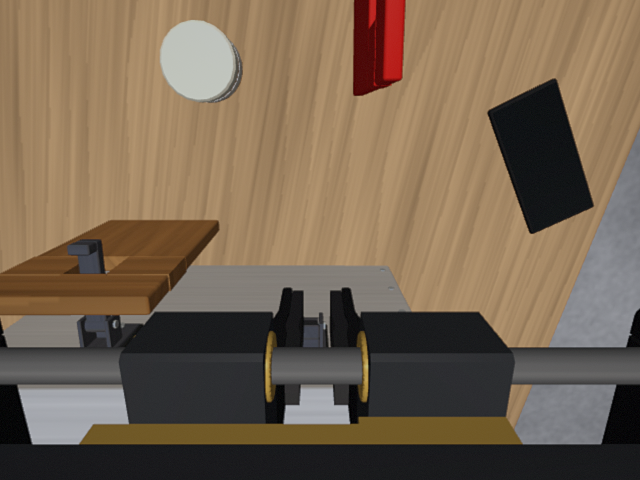

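>>> arm_command --plan '[{"dx": -0.4, "dy": 0, "dz": 1.5, "twist": 0, "claw": 0}, {"dx": -0.4, "dy": 0, "dz": 3.5, "twist": 0, "claw": 0}, {"dx": -0.4, "dy": 0, "dz": 4.3, "twist": 0, "claw": 0}, {"dx": -0.4, "dy": 0.8, "dz": 4.3, "twist": 0, "claw": 0}, {"dx": -0.4, "dy": 1.4, "dz": 4.3, "twist": 0, "claw": 0}, {"dx": -0.4, "dy": 1.4, "dz": 4.3, "twist": 0, "claw": 0}]'

```text
time_s: 22.87
position: [0.632, 0.0414, 0.2151]
tcp_rot: [[0.98, 0.197, 0.002], [0.196, -0.98, 0.007], [0.003, -0.006, -1.0]]
force: [0.2, -0.2, 0.1]
opening: 0.001
```

```bash
python3 - <<'E'
from h import *
s=st()
im=bot.capture("side")[:,:,::-1];cv2.imwrite("pics/side33.png",cv2.resize(im[150:220,285:355],None,fx=8,fy=8,interpolation=cv2.INTER_CUBIC))
im=bot.capture("scene")[:,:,::-1];cv2.imwrite("pics/scene33.png",cv2.resize(im[150:280,190:320],None,fx=4.6,fy=4.6,interpolation=cv2.INTER_CUBIC))
E
```

```text
t 22.87 case [ 73.8  62.  215.1] phi -0.0 F case [ 0.1 -0.3  0.1] open 0.001 q [ -7.  30.  80.   0.  70. -18.]
```

View pics/side33.png

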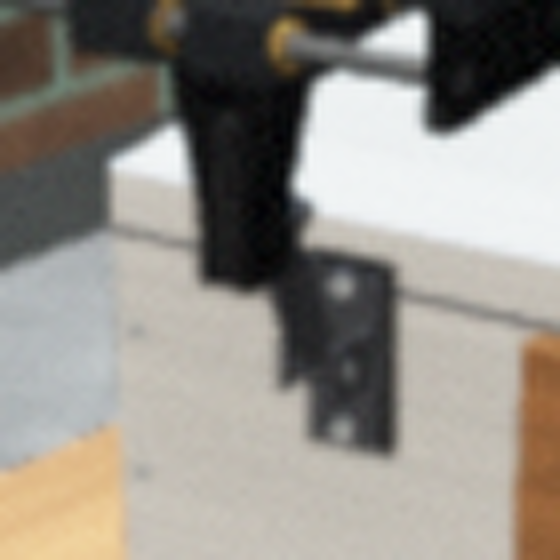

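View pics/scene33.png

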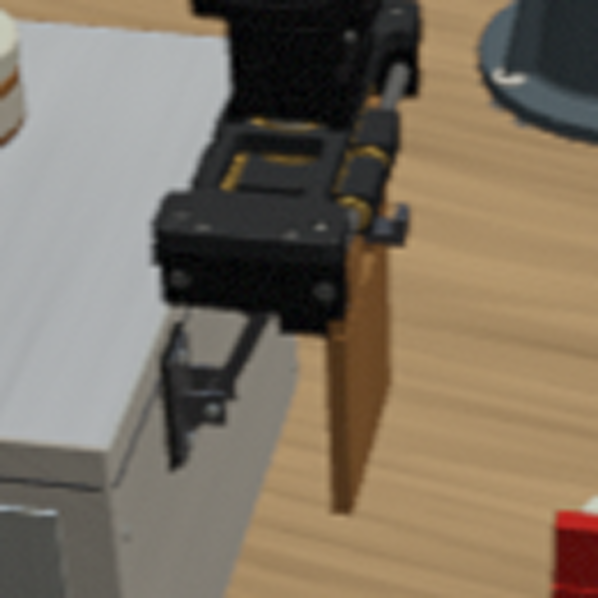

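>>> arm_command --plan '[{"dx": 0.2, "dy": 0.4, "dz": -0.4, "twist": 0, "claw": 0}, {"dx": 0.2, "dy": 0.8, "dz": -0.4, "twist": 0, "claw": 0}, {"dx": 0.2, "dy": 0.8, "dz": -0.4, "twist": 0, "claw": 0}]'

```text
time_s: 23.22
position: [0.6353, 0.0361, 0.2205]
tcp_rot: [[0.981, 0.196, 0.003], [0.196, -0.98, 0.01], [0.004, -0.009, -1.0]]
force: [-2.4, 3.0, 2.9]
opening: 0.009
```

```bash
python3 -c "
from h import *
s=st()"
```

```text
t 23.22 case [ 75.9  56.1 220.5] phi -0.0 F case [-1.7  3.4  2.9] open 0.009 q [ -7.  30.  79.   1.  71. -19.]
```

>>> arm_command --plan '[{"dx": 0, "dy": 0.3, "dz": 0, "twist": 0, "claw": 0}, {"dx": 0, "dy": 0.6, "dz": 0, "twist": 0, "claw": 0}, {"dx": 0, "dy": 0.6, "dz": 0, "twist": 0, "claw": 0}]'

```text
time_s: 23.47
position: [0.6367, 0.0311, 0.2215]
tcp_rot: [[0.98, 0.197, 0.004], [0.196, -0.98, 0.012], [0.006, -0.011, -1.0]]
force: [-2.2, 4.0, 3.4]
opening: 0.004
```

```bash
python3 -c "
from h import *
s=st()"
```

```text
t 23.47 case [ 76.3  50.9 221.5] phi -0.0 F case [-1.3  4.4  3.4] open 0.004 q [ -8.  30.  79.   1.  71. -19.]
```

>>> arm_command --plan '[{"dx": 0, "dy": 0.3, "dz": 0, "twist": 0, "claw": 0}, {"dx": 0, "dy": 0.6, "dz": 0, "twist": 0, "claw": 0}, {"dx": 0, "dy": 0.6, "dz": 0, "twist": 0, "claw": 0}]'

```text
time_s: 23.72
position: [0.6382, 0.0256, 0.2221]
tcp_rot: [[0.98, 0.197, 0.005], [0.197, -0.98, 0.012], [0.007, -0.011, -1.0]]
force: [-1.8, 4.4, 3.7]
opening: 0.007
```

```bash
python3 - <<'E'
from h import *
s=st()
im=bot.capture("scene")[:,:,::-1];cv2.imwrite("pics/scene34.png",cv2.resize(im[150:280,190:320],None,fx=4.6,fy=4.6,interpolation=cv2.INTER_CUBIC))
E
```

```text
t 23.72 case [ 76.7  45.2 222.1] phi -0.0 F case [-0.9  4.7  3.7] open 0.007 q [ -8.  30.  79.   1.  71. -20.]
```

View pics/scene34.png

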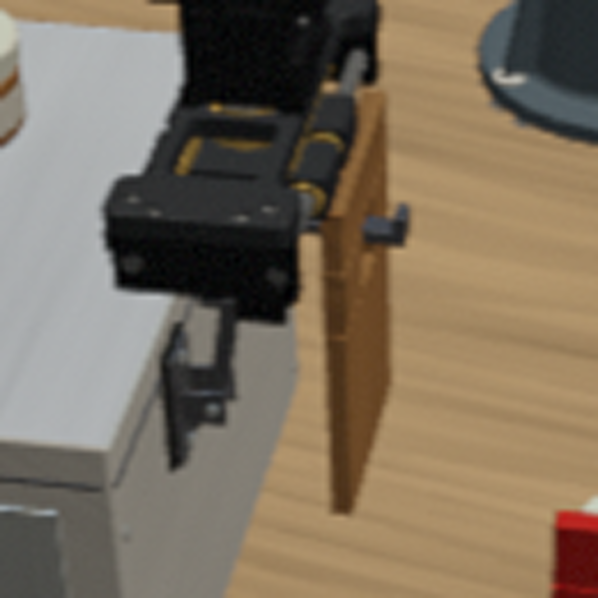

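>>> arm_command --plan '[{"dx": 0, "dy": 0.2, "dz": 0, "twist": 0, "claw": 0}, {"dx": 0, "dy": 0.4, "dz": 0, "twist": 0, "claw": 0}, {"dx": 0, "dy": 0.4, "dz": 0, "twist": 0, "claw": 0}]'

```text
time_s: 24.02
position: [0.6392, 0.0214, 0.2221]
tcp_rot: [[0.98, 0.197, 0.005], [0.197, -0.98, 0.012], [0.008, -0.011, -1.0]]
force: [-1.7, 4.2, 2.7]
opening: 0.003
```

```bash
python3 -c "
from h import *
s=st()"
```

```text
t 24.02 case [ 76.9  40.9 222.1] phi -0.0 F case [-0.8  4.4  2.7] open 0.003 q [ -8.  30.  79.   1.  71. -20.]
```

>>> arm_command --plan '[{"dx": 0, "dy": 0.25, "dz": 0, "twist": 0, "claw": 0}, {"dx": 0, "dy": 0.25, "dz": 0, "twist": 0, "claw": 0}]'

```text
time_s: 24.18
position: [0.6399, 0.0183, 0.222]
tcp_rot: [[0.981, 0.196, 0.006], [0.196, -0.98, 0.011], [0.008, -0.01, -1.0]]
force: [-2.0, 2.7, 2.9]
opening: 0.005
```

```bash
python3 -c "
from h import *
s=st()"
```

```text
t 24.18 case [ 77.   37.8 222. ] phi -0.1 F case [-1.4  3.   2.9] open 0.005 q [ -9.  30.  79.   1.  71. -20.]
```

>>> arm_command --plan '[{"dx": 0, "dy": 0.2, "dz": 0, "twist": 0, "claw": 0}, {"dx": 0, "dy": 0.2, "dz": 0, "twist": 0, "claw": 0}]'

```text
time_s: 24.35
position: [0.6405, 0.0157, 0.2219]
tcp_rot: [[0.981, 0.196, 0.006], [0.196, -0.981, 0.011], [0.008, -0.009, -1.0]]
force: [-1.3, 3.2, 1.9]
opening: 0.006
```

```bash
python3 -c "
from h import *
s=st()"
```

```text
t 24.35 case [ 77.   35.1 221.9] phi -0.1 F case [-0.6  3.4  1.9] open 0.006 q [ -9.  30.  79.   1.  71. -20.]
```

>>> arm_command --plan '[{"dx": 0, "dy": 0.15, "dz": 0, "twist": 0, "claw": 0}, {"dx": 0, "dy": 0.15, "dz": 0, "twist": 0, "claw": 0}]'

```text
time_s: 24.52
position: [0.6406, 0.0151, 0.2219]
tcp_rot: [[0.981, 0.196, 0.005], [0.196, -0.981, 0.013], [0.008, -0.012, -1.0]]
force: [-1.9, 5.7, 2.5]
opening: 0.002
```

```bash
python3 -c "
from h import *
s=st()"
```

```text
t 24.52 case [ 77.   34.5 221.9] phi -0.1 F case [-0.7  6.   2.5] open 0.002 q [ -9.  30.  79.   1.  71. -21.]
```

>>> arm_command --plan '[{"dx": 0, "dy": 0.15, "dz": 0, "twist": 0, "claw": 0}, {"dx": 0, "dy": 0.17, "dz": 0, "twist": 0, "claw": 0}]'

```text
time_s: 24.68
position: [0.6406, 0.0151, 0.2219]
tcp_rot: [[0.981, 0.195, 0.005], [0.195, -0.981, 0.017], [0.008, -0.015, -1.0]]
force: [-1.1, 7.5, 4.3]
opening: 0.003
```

```bash
python3 -c "
from h import *
s=st()"
```

```text
t 24.68 case [ 77.   34.5 221.9] phi -0.1 F case [0.4 7.6 4.3] open 0.003 q [ -9.  30.  79.   1.  71. -21.]
```

>>> arm_command --plan '[{"dx": 0, "dy": 0.2, "dz": 0, "twist": 0, "claw": 0}, {"dx": 0, "dy": 0.22, "dz": 0, "twist": 0, "claw": 0}, {"dx": 0, "dy": 0.22, "dz": 0, "twist": 0, "claw": 0}]'

```text
time_s: 24.93
position: [0.6406, 0.0152, 0.222]
tcp_rot: [[0.981, 0.195, 0.004], [0.195, -0.981, 0.021], [0.008, -0.02, -1.0]]
force: [-1.4, 8.9, 4.5]
opening: 0.007
```

```bash
python3 -c "
from h import *
s=st()"
```

```text
t 24.93 case [ 77.   34.6 222. ] phi -0.1 F case [0.3 9.  4.5] open 0.007 q [ -9.  30.  78.   1.  71. -21.]
```

>>> arm_command --plan '[{"dx": 0, "dy": -0.5, "dz": 0, "twist": 0, "claw": 0}, {"dx": 0, "dy": -2, "dz": 0, "twist": 0, "claw": 0}, {"dx": 0, "dy": -4, "dz": -2, "twist": 0, "claw": 0}, {"dx": 0, "dy": -5, "dz": -6, "twist": 0, "claw": 0}, {"dx": 2, "dy": -5, "dz": -10, "twist": 0, "claw": 0}, {"dx": 4, "dy": -5, "dz": -12, "twist": 0, "claw": 0}, {"dx": 4, "dy": -5, "dz": -12, "twist": 0, "claw": 0}, {"dx": 4, "dy": -5, "dz": -12, "twist": 0, "claw": 0}]'

```text
time_s: 25.6
position: [0.6709, 0.0695, 0.3443]
tcp_rot: [[0.981, 0.196, 0.007], [0.195, -0.981, 0.019], [0.011, -0.017, -1.0]]
force: [-0.7, 0.2, -0.6]
opening: 0.009
```

```bash
python3 - <<'E'
from h import *
s=st()
for n,(a,b,c,d),f in [("side",(140,290,280,460),4),("scene",(140,310,180,350),3.5)]:
    im=bot.capture(n)[:,:,::-1];cv2.imwrite(f"pics/{n}40.png",cv2.resize(im[a:b,c:d],None,fx=f,fy=f,interpolation=cv2.INTER_CUBIC))
im=bot.capture("wrist")[:,:,::-1];cv2.imwrite("pics/wrist40.png",im)
E
```

```text
t 25.6 case [117.4  81.8 344.3] phi -0.1 F case [-0.7  0.3 -0.6] open 0.009 q [ -4.  28.  64.   1.  88. -15.]
```

View pics/side40.png

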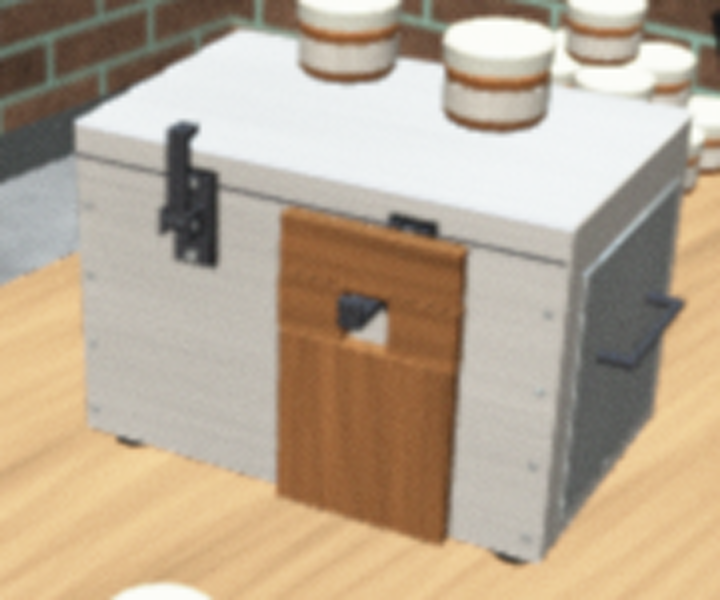

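View pics/scene40.png

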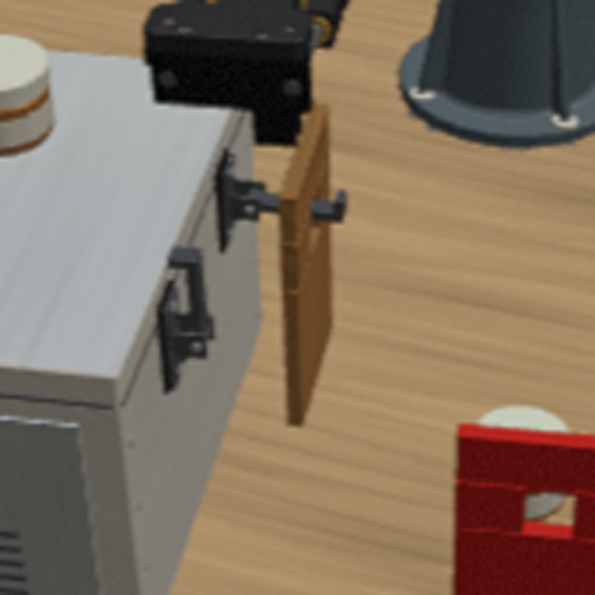

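View pics/wrist40.png

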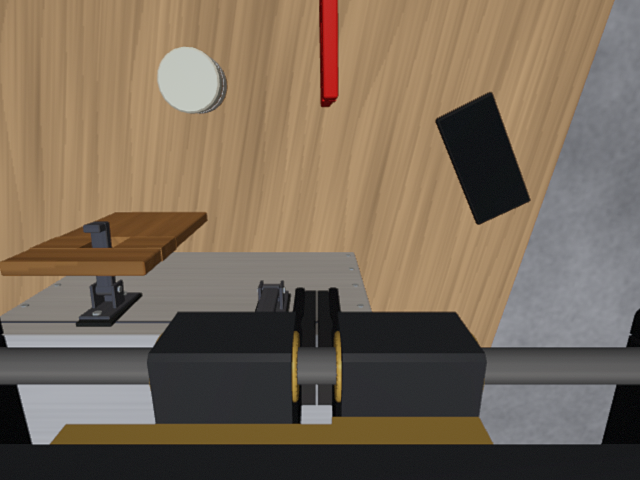

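```bash
python3 -c "
from rig import bot
print(bot.hand_in())"
```

```text
the job is handed in; nothing more can be done
None
```

The board now hangs by its slot on hook b, hook a is folded up flat, and I've handed the job in at 25.6 s of the 72 s allowed. It reported no verdict.

1. **Folding hook b down:** I gripped the arm and swung it down, then pressed it home from above with the fingers shut. The stop showed as a jump from about 0.4 N to 13.7 N. That is above the 8–12 N suggested but under the 15 N strain limit.
2. **Moving the board:** I gripped it by the bar above the slot, lifted it about 16 mm and carried it across without putting it down. I then lowered it onto hook b; contact peaked at 7.8 N, and I let that off before opening the fingers.
3. **Folding hook a up:** I gripped and lifted the arm most of the way, then pushed it with the fingers shut. At the stop it took 9 N without moving any further over three readings.

**Last checks:** In the final pictures the board hangs on hook b, behind its lip. Hook a stands parallel to its back plate, and the gripper is well clear. The two jars on the case, jar 3 and the red board look unmoved. Jar 4 and the tray were not in those last views, but the arm never went near them.

**What disagreed:** The fingertips appeared, and touched things, about 15 mm higher than the stated tool point. I allowed for that offset by feel. I never measured the hinge angles directly: "at the stop" rests on the force readings and the pictures.

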